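Sorting the unpacked bisque kiln

ROBOT

A 7-joint arm with a two-finger parallel gripper is mounted at the origin on the work surface. World frame = base frame: x ahead of the robot, y to its left, z up, the work surface at z = 0. Lengths are in mm, angles in rad, forces in N, time in s.
With the tool pointing down it reaches from about 350 to 900 mm from the base axis. Payload 7.2 kg.
Tool frame: the origin (TCP) lies on the centre line of the jaws, within the pads' length; the fingertips stand nose_length ahead of it and the grasp point (between the pads) lies 11 mm behind it (nose_length is the distance from the TCP to the fingertips, in mm); x points along the fingers, z is the direction in which the jaws open and shut, and the axes are right-handed (so a half turn about x gives the same grasp; the last joint's range is limited). The gripper opens to 85 mm and grips with 20 to 120 N. Pads are 22 mm wide; open, the fingers measure 114 mm over their backs; the gripper's body (76 mm by 85 mm) begins 54 mm behind the grasp point. The pads swing forward as they close: fully open they stand 13 mm farther back than shut.
Start: joints at [1.082, 0.411, -0.013, 1.596, 0.006, 1.134, -0.082], TCP at [255.296, -570.485, 239.297] pointing down, gripper open.
Joint ranges: [-2.95, 2.95], [-0.29, 1.99], [-1.47, 1.44], [0.14, 2.54], [-1.03, 4.17], [0.13, 1.85], [-2.86, 2.86]. Speed limits (rad/s): [2.39, 2.39, 3.01, 3.01, 3.14, 3.14, 3.14].

INTERFACE

Orientations are given as a unit quaternion [x, y, z, w].
In Python, from rig import state, camera, sign_off, nose_length gives the robot as it stands. The module is installed in compiled form; this text tells all that it offers.
- The arm moves only by the tool move_arm, never from a script. Its argument "steps" is a list of rows, each a list of 7 numbers: the turn, a rotation vector about the tool's x, y, z as a fraction of full scale, then the shift along the tool's x, y, z as a fraction of full scale, then the closure, from 0 (fully open) to 1 (shut). In form: [[rx, ry, rz, dx, dy, dz, jaw], ...]. A call has 1 to 20 rows; each row shifts and turns the commanded pose from where the row before left it, along the tool's axes as they then stand; what a row does not reach is not made up. Full scale, the value 1, is 0.04 m for a shift and 8 degrees for a turn. A row lasts 1/10 s, in which the tool goes at most 50 mm and 8.59 degrees, less where a joint would pass 70% of its speed; a pose out of reach is approached as far as the arm can. A call with a number of a shift or a turn outside -1 to 1 is refused whole. A call with a gripper value outside its range is refused whole. The fingers move at their own pace and stop on an object; the grip force is fixed at half the most. Time passes only in rows, so rows that do not move let the fingers close. It gives the time, the measured TCP pose, the force and the opening at its end, in the units of the state.
- state(): the state, without advancing time (a new reading comes with each control period).
- camera(name): name is "side" or "top" or "wrist"; returns a dict with "pixels" (420x560x3 uint8, red, green, blue), "mtx" (3x3 intrinsics, pixels), "T" (4x4, takes a point from camera to world coordinates). Camera axes: x right, y up, looking along -z (the intrinsics and any distortion apply to the point x, -y, -z); pixel columns grow to the right and rows downward; lengths in mm; the calibration is good to about 2 mm. A picture is of the moment at which its call begins. There is no depth.
- sign_off(): hands the job in, once; it reports no verdict.
The state is a dict: "time_s": time; "qpos": joint angles; "qd": joint speeds; "tau": joint torques, N m; "tcp_pos": TCP position; "orientation": TCP orientation; "wrist_force": force on the tool from outside, world axes, zero at the start; "torque": the same for the moment, N m; "grip_width": finger opening in mm.
Only numpy, scipy, OpenCV 4.12 (cv2) and the standard library are available. Lean on these libraries where they do the work, as an engineer would, in place of code of your own. Each camera call takes 0.05 s, during which the arm holds its last target.

TASK

The bisque kiln has just been unpacked onto this bench: put the loose brown cup, the white cup and the kiln post each into the tray that already holds its own kind, flat on the tray's floor - both cups standing upright on their foot, rim up (the brown one came out upside down and has to be turned over), the post lying down. Bisque ware is brittle: set the cups down gently, without dropping or banging any cup, and do not disturb what is already in the trays or the jar and tools on the bench.

Things in the scene. Friction and masses are not known exactly. Their poses are not given: they have to be found in the camera images.
- brown_cup: dark brown cup with cream bands and cream lining, to be sorted: square slab-built tumbler, outside 50 x 50 mm, 60 mm tall, walls 5 mm, floor 10 mm thick (its lowest 4 mm are a 40 x 40 mm foot set in all round), open at the rim, about 0.16 kg. Origin at the centre of the underside of the foot, z from foot to rim, x and y square to its flat sides. It starts upside down on the bench: rim down, foot up, z pointing down, origin 60 mm above the bench.
- white_cup: white cup with pale blue-grey bands and lining, to be sorted: square slab-built tumbler, outside 50 x 50 mm, 60 mm tall, walls 5 mm, floor 10 mm thick (its lowest 4 mm are a 40 x 40 mm foot set in all round), open at the rim, about 0.16 kg. Origin at the centre of the underside of the foot, z from foot to rim, x and y square to its flat sides. It starts standing upright on the bench.
- kiln_post: sand-coloured kiln post to be sorted: a square bar 100 (x) x 32 x 32 mm, about 0.18 kg, lying on the bench; origin at the centre of its underside, x along its length.
- kiln_post_mid (a point): the middle of the kiln post, 16 mm inside from every long face.
- brown_tray: the tray for brown cups: low blue-grey tray, 190 (x) x 200 (y) x 34 mm outside, walls and floor 8 mm thick, open above, fixed to the bench; origin at the centre of its underside, z up; a thin dark pull (look only) on its -x wall. A brown cup (brown_kept) stands in its +x half; the -x half is free.
- white_tray: the tray for white cups: low blue-grey tray, 190 (x) x 200 (y) x 34 mm outside, walls and floor 8 mm thick, open above, fixed to the bench; origin at the centre of its underside, z up; a thin dark pull (look only) on its -x wall. A white cup (white_kept) stands in its +x half; the -x half is free.
- post_tray: the tray for kiln posts: low blue-grey tray, 190 (x) x 200 (y) x 34 mm outside, walls and floor 8 mm thick, open above, fixed to the bench; origin at the centre of its underside, z up; a thin dark pull (look only) on its -x wall. A kiln post (post_kept) lies along x in its +y half; the -y half is free.
- brown_kept: brown cup already in its tray, upright: same make and frame as brown_cup.
- white_kept: white cup already in its tray, upright: same make and frame as white_cup.
- post_kept: kiln post already in its tray, same size and frame as kiln_post.
- slip_jar: bystander on the bench among the things to sort: red-brown closed jar with black cap, 54 mm across, 75 mm tall, origin under its centre.
- rib: bystander: flat round wooden throwing rib, 80 mm across, 6 mm thick, lying at the left; origin under its centre.
- glaze_brush: bystander: brush 170 mm long, lying along its x, lower than 25 mm, in front of the robot to the right.
- loop_tool: bystander: trimming tool with a wire loop, 170 mm long along its x, 12 mm thick, lying at the robot's left.
- table: the plywood bench, top at height 0.
- brown_tray_in (a point): centre of the inner floor of that tray, 8 mm above the bench; axes as the tray's. The inside measures 174 (x) x 184 (y) mm.
- white_tray_in (a point): centre of the inner floor of that tray, 8 mm above the bench; axes as the tray's. The inside measures 174 (x) x 184 (y) mm.
- post_tray_in (a point): centre of the inner floor of that tray, 8 mm above the bench; axes as the tray's. The inside measures 174 (x) x 184 (y) mm.
Not all that is in view belongs to the job. Leave any black or turquoise look-alike of the kiln_post alone.

How it is judged:
By the outcome, as a careful person would: the job done as asked, in the order asked, and still so for the second after the job is handed in, with the robot touching nothing.
It also fails if it takes over 72 s, if anything falls off the work surface, if the arm or the gripper's body presses on something with over 40 N, if the wrist force passes 120 N, or if a joint passes its speed limit or range.

## Working session

There is one attempt and no reset: what is moved stays moved. The work goes in short steps, Python scripts to look and compute and a tool call to move; the robot and the scene stay as the last step left them, time stands still between calls to the robot, and variables do not carry over. Pictures are saved under pics/ and viewed, and the job is handed in when it is done.

Besides the shell and the picture viewer there is one more tool, called after "Request:" as name(argument=value, ...), one argument or row to a line, values as JSON. move_arm: Moves the arm, as the interface text tells. Its arguments: {"type":"object","properties":{"steps":{"type":"array"}},"required":["steps"]}

```bash
ls; mkdir -p pics; python3 - <<'E'
from rig import state,camera,nose_length
import cv2,numpy as np
print(nose_length if not callable(nose_length) else nose_length())
s=state();print({k:np.round(v,3).tolist() for k,v in s.items()})
for n in ["side","top","wrist"]:
    c=camera(n);cv2.imwrite(f"pics/{n}0.png",c["pixels"][:,:,::-1]);print(n,c["mtx"].round(1).tolist(),c["T"].round(3).tolist(),[k for k in c])
print(state()["time_s"])
E
```

```text
pics
8.0
{'time_s': 0.0, 'qpos': [1.082, 0.412, -0.013, 1.597, 0.006, 1.134, -0.082], 'qd': [0.001, 0.001, 0.002, -0.002, 0.002, 0.0, 0.0], 'tau': [-0.0, -60.063, 0.682, -29.942, 0.014, 0.011, -0.0], 'tcp_pos': [255.082, -570.035, 238.424], 'orientation': [0.385, 0.594, -0.384, 0.593], 'wrist_force': [0.443, 0.421, -0.099], 'torque': [-0.021, 0.034, -0.007], 'grip_width': 85.505}
side [[482.7, 0.0, 277.9], [0.0, 482.7, 216.4], [0.0, 0.0, 1.0]] [[-0.972, 0.167, -0.163, 297.554], [-0.233, -0.693, 0.682, 918.134], [0.001, 0.702, 0.713, 938.763], [0.0, 0.0, 0.0, 1.0]] ['pixels', 'mtx', 'T']
top [[540.9, 0.0, 276.5], [0.0, 540.9, 210.6], [0.0, 0.0, 1.0]] [[0.005, 0.992, -0.128, 274.606], [-1.0, 0.006, 0.004, 67.931], [0.005, 0.128, 0.992, 1628.328], [0.0, 0.0, 0.0, 1.0]] ['pixels', 'mtx', 'T']
wrist [[303.6, 0.0, 277.0], [0.0, 303.6, 208.7], [0.0, 0.0, 1.0]] [[0.408, 0.878, 0.252, 319.841], [-0.913, 0.392, 0.11, -540.341], [-0.002, -0.275, 0.961, 373.469], [0.0, 0.0, 0.0, 1.0]] ['pixels', 'mtx', 'T']
0.15
```

View pics/top0.png

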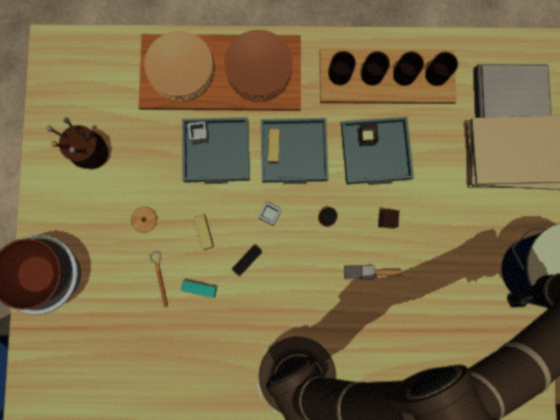

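View pics/side0.png

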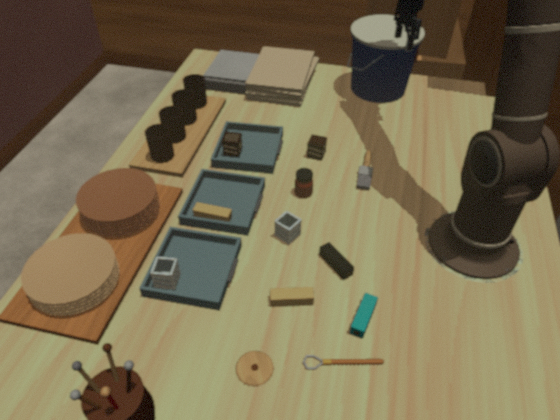

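View pics/wrist0.png

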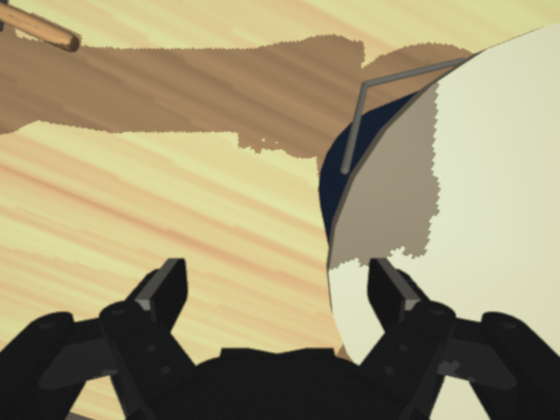

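Top view: the robot base is at about (297,372), with +x up and +y left. Candidates for the post are sand at (203,231), black at (247,260) and turquoise at (198,288). Only the sand one fits. Brown objects near the bench centre are the loose cup at (389,218) and the round black-capped jar at (328,216). The loose white cup is at (270,213). I'll confirm these in an enlarged crop.

```bash
cat > h.py <<'E'
import cv2,numpy as np
from rig import state,camera
def ray(c,uv):
    uv=np.atleast_2d(np.float64(uv));K=c["mtx"]
    d=np.c_[(uv[:,0]-K[0,2])/K[0,0],-(uv[:,1]-K[1,2])/K[1,1],-np.ones(len(uv))]
    return c["T"][:3,3],d@c["T"][:3,:3].T
def toplane(c,uv,z):
    o,d=ray(c,uv);return o+d*((z-o[2])/d[:,2])[:,None]
def proj(c,P):
    P=np.atleast_2d(np.float64(P));q=(P-c["T"][:3,3])@c["T"][:3,:3];K=c["mtx"]
    return np.c_[K[0,0]*q[:,0]/-q[:,2]+K[0,2],K[1,1]*-q[:,1]/-q[:,2]+K[1,2]]
E
python3 - <<'E'
import cv2
im=cv2.imread('pics/top0.png')
cv2.imwrite('pics/crop1.png',cv2.resize(im[110:250,170:430],None,fx=3,fy=3,interpolation=cv2.INTER_CUBIC))
im=cv2.imread('pics/side0.png')
cv2.imwrite('pics/crop2.png',cv2.resize(im[120:320,140:400],None,fx=3,fy=3,interpolation=cv2.INTER_CUBIC))
E
```

```text
(no output)
```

View pics/crop1.png

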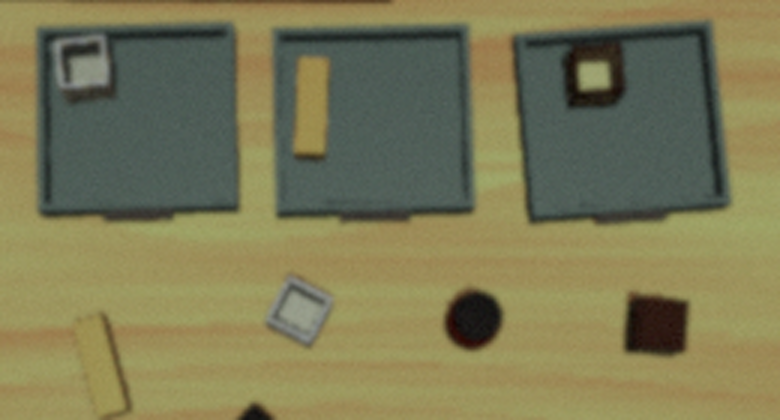

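View pics/crop2.png

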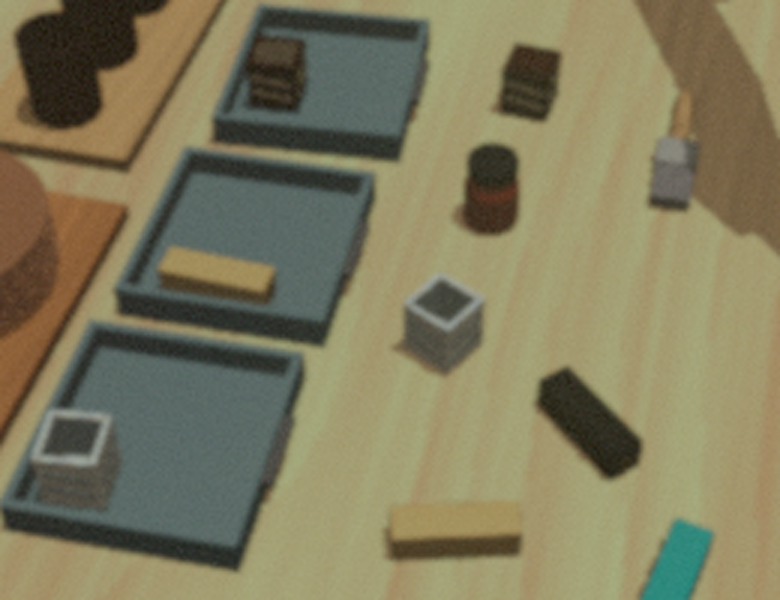

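The crops confirm the targets: the loose brown cup is foot-up at (389,218), the white cup is rim-up at (270,213), the sand post is at (203,231), and the jar is round. Next I'll measure by masks.

```bash
python3 - <<'E'
from h import *
c=camera("top");im=c["pixels"];hsv=cv2.cvtColor(im,cv2.COLOR_RGB2HSV).astype(int)
for p in [(389,218),(270,213),(262,213),(203,231),(203,228),(216,170),(372,170),(275,145),(240,235)]:print(p,im[p[1],p[0]],hsv[p[1],p[0]])
H,S,V=hsv[...,0],hsv[...,1],hsv[...,2]
def comp(mask,box,z,name):
    m=np.zeros(mask.shape,np.uint8);x0,y0,x1,y1=box;m[y0:y1,x0:x1]=mask[y0:y1,x0:x1]
    n,l,st,ce=cv2.connectedComponentsWithStats(m);k=1+np.argmax(st[1:,4])
    ys,xs=np.where(l==k);P=toplane(c,np.c_[xs,ys],z)[:,:2].astype(np.float32)
    r=cv2.minAreaRect(P);print(name,st[k].tolist(),"cen",P.mean(0).round(1),"rect",np.round(r[0],1),np.round(r[1],1),round(r[2],1))
dark=(V<75)
comp(dark,(365,195,415,240),60,"brown top")
comp(dark,(310,195,345,240),75,"jar")
comp((S<70)&(V>90),(245,190,295,235),60,"white rim")
comp((S<70)&(V>90),(185,115,215,150),68,"white kept")
comp((S>85)&(V>165)&(H<28),(185,205,225,260),32,"post?")
comp((S>85)&(V>130)&(H<28),(262,120,288,168),40,"postkept")
tr=(H>70)&(H<120)&(V<130)
for n,b in dict(white=(175,110,255,190),post=(256,110,332,190),brown=(335,110,418,190)).items(): comp(tr,b,34,n+" tray")
comp(dark,(225,235,270,285),32,"black")
E
```

```text
(389, 218) [45 25 19] [  7 147  45]
(270, 213) [149 154 137] [ 39  28 154]
(262, 213) [102 107  95] [ 43  29 107]
(203, 231) [156 147  82] [ 26 121 156]
(203, 228) [156 146  84] [ 26 118 156]
(216, 170) [75 91 86] [81 45 91]
(372, 170) [79 96 89] [78 45 96]
(275, 145) [157 139  78] [ 23 128 157]
(240, 235) [158 144  90] [ 24 110 158]
brown top [379, 209, 20, 19, 337] cen [ 456.3 -264.5] rect [ 456.5 -265.5] [55.6 53. ] 88.6
jar [319, 207, 18, 19, 264] cen [459.1 -85.4] rect [459.  -85.1] [47.  53.8] 45.1
white rim [258, 202, 23, 23, 327] cen [469.1  82.8] rect [469.7  82.8] [53.7 53.9] 63.5
white kept [187, 121, 20, 19, 246] cen [711.5 299.3] rect [714.4 300.3] [53.  55.1] 7.7Traceback (most recent call last):
  File "<stdin>", line 15, in <module>
  File "<stdin>", line 7, in comp
    return _wrapfunc(a, 'argmax', axis=axis, out=out, **kwds)
    return bound(*args, **kwds)
ValueError: attempt to get argmax of an empty sequence
```

```bash
python3 - <<'E'
from h import *
import pickle
ct=camera("top");cs=camera("side");pickle.dump((ct,cs),open("cams.pkl","wb"))
im=ct["pixels"]
c=ct
hsv=cv2.cvtColor(im,cv2.COLOR_RGB2HSV).astype(int);H,S,V=hsv[...,0],hsv[...,1],hsv[...,2]
lab=cv2.cvtColor(im,cv2.COLOR_RGB2LAB).astype(int)
print(lab[231,203],lab[231,215],lab[231,190],lab[145,275],lab[145,290])
def comp(mask,box,z,name):
    m=np.zeros(mask.shape,np.uint8);x0,y0,x1,y1=box;m[y0:y1,x0:x1]=mask[y0:y1,x0:x1]
    m=cv2.morphologyEx(m,cv2.MORPH_OPEN,np.ones((2,2)))
    n,l,st,ce=cv2.connectedComponentsWithStats(m);k=1+np.argmax(st[1:,4])
    ys,xs=np.where(l==k);P=toplane(c,np.c_[xs,ys],z)[:,:2].astype(np.float32)
    r=cv2.minAreaRect(P);print(name,st[k].tolist(),"cen",P.mean(0).round(1),"rect",np.round(r[0],1),np.round(r[1],1),round(r[2],1))
tr=(S<80)&(V<120)
for n,b in dict(white=(175,110,255,190),post=(256,110,332,190),brown=(335,110,418,190)).items(): comp(tr,b,34,n+" tray")
comp((S>90),(264,120,286,168),40,"postkept")
comp((V<75),(225,235,270,285),32,"black")
cv2.imwrite('pics/crop3.png',cv2.resize(im[200:260,180:230,::-1],None,fx=10,fy=10,interpolation=cv2.INTER_CUBIC))
E
```

```text
[152 123 163] [161 119 158] [158 120 158] [146 126 163] [ 97 121 131]
white tray [183, 118, 68, 66, 4097] cen [659.9 242.7] rect [660.7 243.9] [199.2 201.3] 1.9
post tray [262, 119, 67, 65, 3819] cen [660.8   1.3] rect [662.    6.8] [197.4 198.9] 0.5
brown tray [343, 118, 71, 67, 3910] cen [ 658.4 -245.5] rect [ 661.3 -243.5] [199.3 202.4] 4.4
postkept [269, 130, 12, 34, 348] cen [674.6  68.8] rect [673.9  68.9] [ 31.1 102. ] 87.6
black [234, 246, 28, 30, 353] cen [330.7 145.7] rect [331.1 145.3] [30.9 99.5] 47.9
```

View pics/crop3.png

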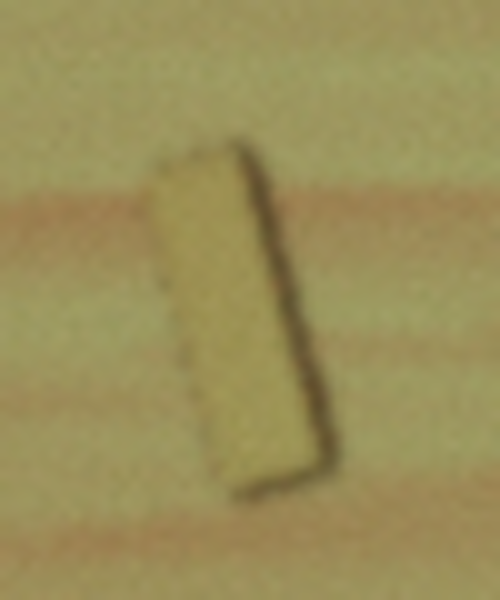

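```bash
cat >> h.py <<'E'
from scipy.spatial.transform import Rotation as R
def tgtR(yaw,pitch,s=1):
    """yaw deg heading of tool x, pitch = deg below horizontal (>90 points back), s sign of jaw axis"""
    y,p=np.radians([yaw,pitch]);x=np.array([np.cos(y)*np.cos(p),np.sin(y)*np.cos(p),-np.sin(p)])
    z=s*np.array([-np.sin(y),np.cos(y),0]);return R.from_matrix(np.c_[x,np.cross(z,x),z])
def plan(Rt,pt,R0=None,p0=None,pr=True):
    st=state()
    R0=R0 or R.from_quat(st["orientation"]);p0=st["tcp_pos"] if p0 is None else np.array(p0)
    rv=np.degrees((R0.inv()*Rt).as_rotvec())/8
    sh0=R0.inv().apply(np.array(pt)-p0)/40; sh1=Rt.inv().apply(np.array(pt)-p0)/40
    print("turn units",rv.round(3),"| shift in old axes",sh0.round(3),"| in new axes",sh1.round(3))
def show():
    s=state();M=R.from_quat(s["orientation"]).as_matrix()
    print("t",round(s["time_s"],2),"p",np.round(s["tcp_pos"],1),"q",np.round(s["qpos"],3).tolist(),"F",np.round(s["wrist_force"],1),"w",round(s["grip_width"],1));print(M.round(3).T)
    open("log.txt","a").write(repr([list(map(float,s["qpos"])),list(map(float,s["tcp_pos"])),list(map(float,s["orientation"]))])+"\n")
E
python3 - <<'E'
from h import *
import pickle
show()
ct,cs=pickle.load(open("cams.pkl","rb"))
uv=(np.array([(152,180),(240,145),(325,460),(225,490)])+.5)/10-.5+[180,200]
P=toplane(ct,uv,32);print(P.round(1),P.mean(0),np.linalg.norm(P[0]-P[1]),np.linalg.norm(P[1]-P[2]),np.degrees(np.arctan2(*(P[1]-P[2]+P[0]-P[3])[[1,0]])))
for s in (1,-1):
  plan(tgtR(0,55,s),(380,-275,200))
E
```

```text
t 0.3 p [ 255.2 -570.4  239. ] q [1.082, 0.411, -0.013, 1.596, 0.006, 1.134, -0.082] F [-0.4 -0.4  0.3] w 85.5
[[-0.     0.    -1.   ]
 [ 0.913  0.408 -0.   ]
 [ 0.408 -0.913 -0.   ]]
[[457.9 304.2  32. ]
 [468.6 278.3  32. ]
 [375.1 251.2  32. ]
 [366.1 280.4  32. ]] [416.9354468  278.51136597  32.        ] 27.963858651210426 97.29891884980687 15.348817578759355
turn units [-18.681  -5.891  -1.262] | shift in old axes [ 0.978  5.863 -5.465] | in new axes [ 2.588 -1.996  7.384]
turn units [ 2.918 -0.924  4.31 ] | shift in old axes [ 0.978  5.863 -5.465] | in new axes [ 2.588  1.996 -7.384]
```

Request:
move_arm(
  steps=[
    [0,0,0,0,0.37,-0.34,0],
    [0,0,0,0,0.73,-0.68,0],
    [0,0,0,0,0.73,-0.68,0],
    [0,0,0,0,0.73,-0.68,0],
    [0,0,0,0,0.73,-0.68,0],
    [0,0,0,0,0.73,-0.68,0],
    [0,0,0,0,0.73,-0.68,0],
    [0,0,0,0,0.73,-0.68,0],
    [0,0,0,0,0.37,-0.34,0],
    [0.49,-0.15,0.72,0,0,0,0],
    [0.49,-0.15,0.72,0,0,0,0],
    [0.49,-0.15,0.72,0,0,0,0],
    [0.49,-0.15,0.72,0,0,0,0],
    [0.49,-0.15,0.72,0,0,0,0],
    [0.49,-0.15,0.72,0,0,0,0],
    [0,0,0,0,0,0,0],
  ],
)

```text
time_s: 1.9
tcp_pos: [378.1, -275.8, 238.3]
orientation: [0.63, 0.326, -0.327, 0.624]
wrist_force: [-0.4, 0.4, 0.5]
grip_width: 85.7
```

```bash
python3 - <<'E'
from h import *
show()
c=camera("wrist");import pickle;pickle.dump(c,open("w1.pkl","wb"));cv2.imwrite("pics/w1.png",c["pixels"][:,:,::-1])
plan(tgtR(0,45,-1),(380,-267,200))
show()
E
```

```text
t 1.9 p [ 378.1 -275.8  238.3] q [0.938, -0.019, -0.093, 2.31, -0.87, 0.6, -0.06] F [-0.4  0.4  0.5] w 85.7
[[ 0.574  0.002 -0.819]
 [ 0.819 -0.009  0.574]
 [-0.006 -1.    -0.006]]
turn units [-0.029 -0.016  1.272] | shift in old axes [ 0.814 -0.528 -0.221] | in new axes [ 0.707 -0.662 -0.225]
t 1.95 p [ 378.7 -276.   238.7] q [0.937, -0.018, -0.094, 2.306, -0.86, 0.602, -0.067] F [ 0.4 -0.1  0.3] w 85.1
[[ 0.571  0.003 -0.821]
 [ 0.821 -0.004  0.571]
 [-0.002 -1.    -0.004]]
```

View pics/w1.png

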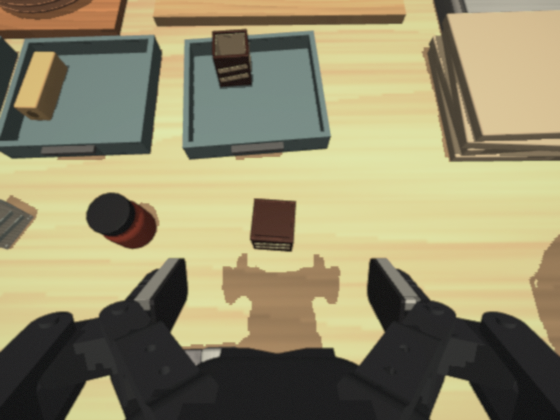

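Wrist view: the foot-up brown cup is at about (274,224), with cream bands low on its near face. The jar is at (120,220), well to its left.

```bash
python3 - <<'E'
from h import *
import pickle
c=pickle.load(open("w1.pkl","rb"));im=c["pixels"]
cv2.imwrite("pics/w1c.png",cv2.resize(im[185:265,230:320,::-1],None,fx=8,fy=8,interpolation=cv2.INTER_CUBIC))
for z in (0,56,60):
  print(z,toplane(c,[(274,224)],z).round(1))
E
```

```text
0 [[ 471.7 -269.2    0. ]]
56 [[ 455.5 -270.    56. ]]
60 [[ 454.3 -270.1   60. ]]
```

View pics/w1c.png

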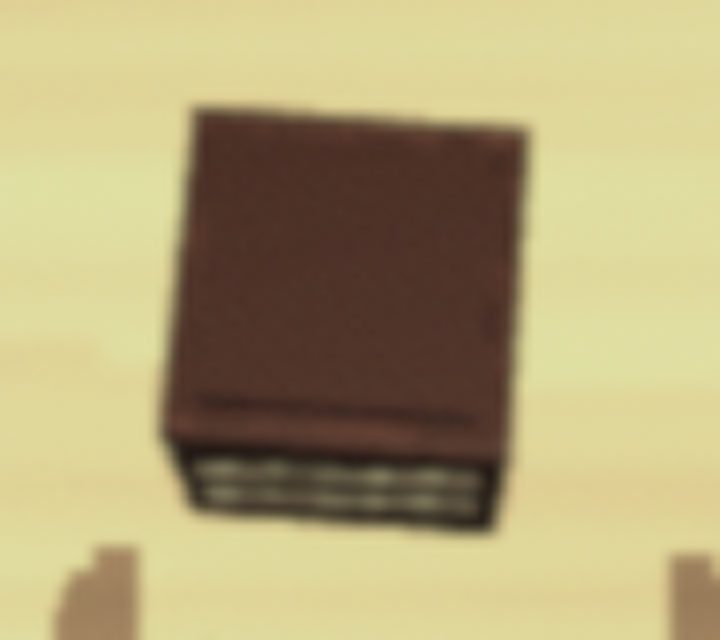

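```bash
python3 - <<'E'
from h import *
import pickle
c=pickle.load(open("w1.pkl","rb"))
uv=(np.array([(192,106),(528,128),(503,462),(163,434)])+.5)/8-.5+[230,185]
P=toplane(c,uv,56);print(P.round(1),P.mean(0).round(1),[np.linalg.norm(P[i]-P[i-1]).round(1) for i in range(4)],[np.degrees(np.arctan2(*(P[a]-P[b])[:2][::-1])).round(1) for a,b in((0,3),(1,2),(0,1),(3,2))])
uv=(np.array([(195,508),(492,528)])+.5)/8-.5+[230,185]
P=toplane(c,uv,0);print(P.round(1),P.mean(0)+[25,0,0])
E
```

```text
[[ 487.7 -246.1   56. ]
 [ 483.8 -295.4   56. ]
 [ 434.  -290.6   56. ]
 [ 438.4 -243.    56. ]] [ 461.  -268.8   56. ] [np.float64(49.4), np.float64(49.4), np.float64(50.0), np.float64(47.8)] [np.float64(-3.7), np.float64(-5.5), np.float64(85.4), np.float64(84.7)]
[[ 439.5 -243.     0. ]
 [ 435.8 -291.1    0. ]] [ 462.63855643 -267.04903262    0.        ]
```

```bash
python3 - <<'E'
from h import *
T=tgtR(-5,45,-1);a=T.apply([1,0,0]);p=np.array([460.5,-268,33])
plan(T,p-90*a)
plan(T,p)
E
```

```text
turn units [ 0.451 -0.418  1.273] | shift in old axes [ 3.179 -1.653 -0.324] | in new axes [ 2.815 -2.209 -0.378]
turn units [ 0.451 -0.418  1.273] | shift in old axes [ 5.39  -1.259 -0.181] | in new axes [ 5.065 -2.209 -0.378]
```

Request:
move_arm(
  steps=[
    [0.23,-0.21,0.64,0,0,0,0],
    [0.22,-0.21,0.63,0,0,0,0],
    [0,0,0,0.56,-0.44,-0.08,0],
    [0,0,0,0.56,-0.44,-0.08,0],
    [0,0,0,0.56,-0.44,-0.08,0],
    [0,0,0,0.56,-0.44,-0.07,0],
    [0,0,0,0.56,-0.44,-0.07,0],
    [0,0,0,0,0,0,0],
    [0,0,0,0,0,0,0],
  ],
)

```text
time_s: 2.85
tcp_pos: [382.4, -281.4, 218.1]
orientation: [0.628, 0.296, -0.317, 0.646]
wrist_force: [1.0, 0.3, -0.2]
grip_width: 85.5
```

```bash
python3 - <<'E'
from h import *
show()
c=camera("wrist");import pickle;pickle.dump(c,open("w2.pkl","wb"));cv2.imwrite("pics/w2.png",c["pixels"][:,:,::-1])
T=tgtR(-5,45,-1);a=T.apply([1,0,0]);p=np.array([460.5,-268,33])
plan(T,p)
E
```

```text
t 2.85 p [ 382.4 -281.4  218.1] q [-0.237, -0.092, 1.093, 2.429, -1.01, 0.467, 0.159] F [ 1.   0.3 -0.2] w 85.5
[[ 0.624 -0.037 -0.78 ]
 [ 0.781  0.01   0.624]
 [-0.016 -0.999  0.035]]
turn units [ 0.539 -0.143  0.781] | shift in old axes [ 4.825 -1.35  -0.551] | in new axes [ 4.636 -1.907 -0.523]
```

View pics/w2.png

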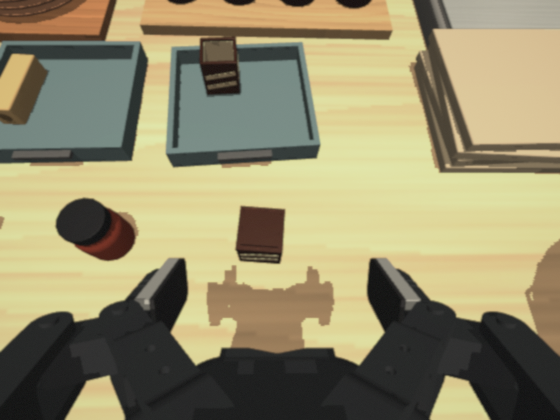

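```bash
cat > kin.py <<'E'
import numpy as np,itertools
from scipy.spatial.transform import Rotation as R
L=[eval(l) for l in open("log.txt")]
Q=np.array([l[0] for l in L]);P=np.array([l[1] for l in L]);O=R.from_quat([l[2] for l in L])
def chain(q,s):
    Rs=[R.identity()]
    for i in range(7):
        ax=[0,0,0];ax[2 if i%2==0 else 1]=s[i]*q[i];Rs.append(Rs[-1]*R.from_rotvec(ax))
    return Rs
if __name__=="__main__":
    res=[]
    for s in itertools.product((1,-1),repeat=7):
      if s[1]!=1: continue
      for o1 in (0,np.pi/2,np.pi,-np.pi/2):
        # O = Rz(o1) * chain * Rt ; Rt from mean
        E=[(R.from_rotvec([0,0,o1])*chain(q,s)[-1]).inv()*o for q,o in zip(Q,O)]
        m=R.concatenate(E).mean();err=max((m.inv()*e).magnitude() for e in E)
        res.append((np.degrees(err),s,o1,m.as_matrix().round(2).tolist()))
    res.sort(key=lambda r:r[0]);print(len(Q),*res[:6],sep="\n")
E
python3 kin.py
```

```text
4
(np.float64(3.0181807986844066e-14), (-1, 1, -1, 1, -1, 1, -1), 0, [[-0.0, 0.0, -1.0], [-0.0, 1.0, 0.0], [1.0, 0.0, -0.0]])
(np.float64(17.084836344289545), (1, 1, 1, -1, -1, -1, -1), 0, [[-0.61, -0.77, 0.18], [0.32, -0.45, -0.84], [0.72, -0.46, 0.52]])
(np.float64(19.333405440343885), (1, 1, 1, 1, -1, 1, -1), -1.5707963267948966, [[-0.04, -0.23, -0.97], [0.03, 0.97, -0.23], [1.0, -0.03, -0.03]])
(np.float64(19.7238246776369), (-1, 1, -1, 1, -1, 1, 1), 0, [[-0.0, -0.03, -1.0], [-0.0, 1.0, -0.03], [1.0, 0.0, -0.0]])
(np.float64(22.88545498098809), (-1, 1, -1, -1, -1, -1, -1), 1.5707963267948966, [[-0.63, -0.78, -0.01], [0.33, -0.25, -0.91], [0.71, -0.58, 0.41]])
(np.float64(23.646162965509998), (1, 1, 1, 1, -1, -1, -1), 3.141592653589793, [[0.88, -0.17, 0.44], [-0.3, 0.49, 0.81], [-0.36, -0.85, 0.38]])
```

```bash
cat >> kin.py <<'E'
S=(-1,1,-1,1,-1,1,-1)
RT=R.from_matrix([[0,0,-1],[0,1,0],[1,0,0]])
def cols(q):
    Rs=[r.as_matrix() for r in chain(q,S)]
    return np.c_[[0,0,1],Rs[1][:,0],Rs[2][:,2],Rs[3][:,0],Rs[4][:,0],Rs[4][:,2],Rs[6][:,0],Rs[6][:,2]]
A=np.vstack([cols(q) for q in Q]);par,rs,rk,sv=np.linalg.lstsq(A,P.ravel(),rcond=None)
if __name__=="__main__":print(par.round(2),rk,sv.round(2),np.abs(A@par-P.ravel()).max())
E
python3 kin.py|tail -1
```

```text
[-2639.12   211.27  1408.76    15.19 -1377.3   -540.65   258.49  -113.69] 8 [3.94 3.66 1.45 0.82 0.47 0.39 0.04 0.01] 28.83888924984433
```

Request:
move_arm(
  steps=[
    [0,0,-1,0,0,0,0],
    [0,0,-1,0,0,0,0],
    [0,0,-1,0,0,0,0],
    [0,0,0,0,0,0,0],
  ],
)

```text
time_s: 3.3
tcp_pos: [384.7, -278.2, 218.4]
orientation: [0.59, 0.377, -0.387, 0.6]
wrist_force: [0.9, 1.0, -1.0]
grip_width: 85.4
```

```bash
python3 -c "
from h import *
show()"
```

```text
t 3.3 p [ 384.7 -278.2  218.4] q [-0.078, -0.025, 0.8, 2.276, -0.454, 0.589, -0.504] F [ 0.9  1.  -1. ] w 85.4
[[ 0.416 -0.02  -0.909]
 [ 0.909  0.004  0.416]
 [-0.004 -1.     0.02 ]]
```

Request:
move_arm(
  steps=[
    [-1,0,0,0,0.6,-0.8,0],
    [-1,0,0,0,0.6,-0.8,0],
    [-1,0,0,0,0.6,-0.8,0],
    [-1,0,0,0,0.6,-0.8,0],
    [0,0,0,0,0,0,0],
  ],
)

```text
time_s: 3.8
tcp_pos: [444.4, -128.9, 242.6]
orientation: [0.401, 0.471, -0.263, 0.741]
wrist_force: [-0.5, -0.6, -0.0]
grip_width: 85.3
```

```bash
python3 -c "
from h import *
show()"; python3 kin.py | tail -1
```

```text
t 3.8 p [ 444.4 -128.9  242.6] q [-0.243, -0.133, 0.45, 2.3, -0.039, 0.537, -0.756] F [-0.5 -0.6 -0. ] w 85.3
[[ 0.419 -0.012 -0.908]
 [ 0.766  0.541  0.346]
 [ 0.487 -0.841  0.236]]
[279.16 -35.62 305.11 245.19   6.3  532.25 167.68 -10.06] 8 [4.83 4.54 1.67 0.92 0.48 0.43 0.11 0.06] 44.04303815028237
```

```bash
python3 - <<'E'
s=open('kin.py').read()
s=s.replace("return np.c_[[0,0,1],Rs[1][:,0],Rs[2][:,2],Rs[3][:,0],Rs[4][:,0],Rs[4][:,2],Rs[6][:,0],Rs[6][:,2]]","return np.c_[[0,0,1],Rs[1][:,:2],Rs[2][:,[0,2]],Rs[3][:,:2],Rs[4][:,[0,2]],Rs[5][:,:2],Rs[6][:,[0,2]]]")
open('kin.py','w').write(s)
E
python3 kin.py|tail -2
```

```text
-1.8800e+01 -0.0000e+00  4.5253e+02  0.0000e+00 -3.5000e-01 -0.0000e+00
  3.4249e+02] 13 [5.38 5.09 4.26 1.37 1.24 0.82 0.71 0.51 0.39 0.08 0.05 0.02 0.02] 5.115907697472721e-13
```

```bash
python3 -c "
import kin,numpy as np
np.set_printoptions(suppress=True)
print(kin.par.round(3))"
```

```text
[284.      0.    -29.2    -0.    533.647   0.    -18.8    -0.    452.525
   0.     -0.35   -0.    342.49 ]
```

```bash
cat > ik.py <<'E'
import numpy as np
from scipy.optimize import least_squares
from kin import *
from h import tgtR
lo=np.array([-2.95,-.29,-1.47,.14,-1.03,.13,-2.86]);hi=np.array([2.95,1.99,1.44,2.54,4.17,1.85,2.86])
def fk(q):
    return cols(q)@par, chain(q,S)[-1]*RT
def ik(Rt,p,q0=None,n=30,seed=0,reg=0.0):
    """best margin solution over seeds"""
    g=np.random.default_rng(seed);out=[]
    mid=(lo+hi)/2
    for k in range(n):
        s=q0 if (q0 is not None and k==0) else g.uniform(lo+.05,hi-.05)
        def f(q):
            pp,r=fk(q);return np.r_[(pp-p)/100,(r.inv()*Rt).as_rotvec()]
        try:r=least_squares(f,np.clip(s,lo+.01,hi-.01),bounds=(lo,hi),max_nfev=60)
        except Exception:continue
        if np.abs(r.fun).max()<1e-4: out.append(r.x)
    return np.array(out)
def best(Rt,p,n=30):
    o=ik(Rt,np.array(p,float),n=n)
    if len(o)==0:return None
    m=np.minimum(o-lo,hi-o).min(1);i=m.argsort()[::-1]
    return len(o),m[i[0]].round(2),o[i[:3]].round(2).tolist()
E
cat > t1.py <<'E'
from ik import *
a=np.array([460.5,-268,33])
for pitch in (45,50,60):
  for s in(-1,1):
    print("pick",pitch,s,best(tgtR(-5,pitch,s),a)); 
print("heading 85:")
for s in(-1,1): print(best(tgtR(85,45,s),a))
print("heading -95:")
for s in(-1,1): print(best(tgtR(-95,45,s),a))
E
python3 t1.py
```

```text
pick 45 -1 (14, np.float64(0.1), [[1.41, 0.77, -0.85, 2.44, 3.12, 0.47, 2.41], [1.09, 0.63, -0.45, 2.46, 3.56, 0.57, 1.85], [0.84, 0.59, -0.16, 2.48, 3.72, 0.67, 1.62]])
pick 45 1 (15, np.float64(0.11), [[1.68, 1.08, -1.25, 2.43, 2.45, 0.59, 0.12], [1.62, 0.98, -1.14, 2.43, 2.61, 0.53, -0.1], [1.62, 0.97, -1.13, 2.43, 2.63, 0.52, -0.12]])
pick 50 -1 (15, np.float64(0.13), [[1.27, 0.65, -0.72, 2.41, 3.17, 0.36, 2.24], [1.22, 0.63, -0.66, 2.41, 3.27, 0.37, 2.12], [1.45, 0.76, -0.95, 2.4, 2.73, 0.38, 2.75]])
pick 50 1 (15, np.float64(0.15), [[1.66, 1.06, -1.3, 2.39, 2.18, 0.61, 0.31], [1.66, 1.04, -1.29, 2.39, 2.19, 0.6, 0.28], [1.64, 1.01, -1.26, 2.39, 2.23, 0.57, 0.23]])
pick 60 -1 (16, np.float64(0.19), [[1.49, 0.81, -1.14, 2.3, 1.79, 0.44, -2.67], [1.43, 0.74, -1.05, 2.31, 1.83, 0.36, -2.74], [0.75, 0.48, -0.19, 2.35, 4.03, 0.21, 1.17]])
pick 60 1 (14, np.float64(0.24), [[1.52, 0.86, -1.2, 2.3, 1.77, 0.5, 0.51], [1.52, 0.85, -1.19, 2.3, 1.77, 0.49, 0.51], [1.47, 0.78, -1.11, 2.31, 1.8, 0.41, 0.45]])
heading 85:
(13, np.float64(0.69), [[1.19, 0.95, -0.62, 1.62, -0.15, 1.16, 0.68], [1.19, 0.95, -0.62, 1.62, -0.15, 1.16, 0.68], [1.18, 0.94, -0.61, 1.62, -0.16, 1.16, 0.69]])
(4, np.float64(0.62), [[0.98, 0.87, -0.29, 1.64, -0.41, 1.2, -2.24], [0.84, 0.85, -0.08, 1.65, -0.55, 1.25, -2.12], [1.3, 1.02, -0.82, 1.61, 0.02, 1.16, -2.62]])
heading -95:
(22, np.float64(0.43), [[0.42, 0.76, -0.59, 2.11, 1.34, 1.24, 1.91], [0.39, 0.74, -0.55, 2.11, 1.32, 1.21, 1.92], [-0.16, 0.68, 0.14, 2.15, 1.09, 0.8, 2.05]])
(18, np.float64(0.44), [[0.5, 0.79, -0.7, 2.1, 1.37, 1.31, -1.24], [0.5, 0.79, -0.69, 2.1, 1.37, 1.31, -1.24], [0.32, 0.72, -0.46, 2.11, 1.3, 1.15, -1.22]])
```

```bash
cat > t2.py <<'E'
from ik import *
for psi in (88,-92,0,45,-45):
  for s in(-1,1): print("place",psi,s,best(tgtR(psi,45,s),(618,-250,45),20))
for psi in (85,-95):
  for s in(-1,1):
    for p in ((460,-250,200),): print("lift",psi,s,best(tgtR(psi,45,s),p,20))
E
python3 t2.py
```

```text
place 88 -1 (10, np.float64(0.56), [[1.0, 1.1, -0.74, 1.28, -0.05, 1.29, 0.47], [1.01, 1.11, -0.76, 1.28, -0.03, 1.29, 0.45], [1.04, 1.14, -0.84, 1.27, 0.04, 1.29, 0.4]])
place 88 1 (5, np.float64(0.46), [[0.68, 0.98, -0.11, 1.31, -0.57, 1.37, -2.32], [0.77, 0.99, -0.28, 1.3, -0.44, 1.33, -2.4], [0.67, 0.97, -0.09, 1.31, -0.58, 1.37, -2.31]])
place -92 -1 (17, np.float64(0.59), [[-0.01, 0.78, -0.07, 1.77, 1.04, 1.03, 2.27], [-0.28, 0.8, 0.31, 1.79, 0.81, 0.83, 2.42], [-0.28, 0.8, 0.31, 1.8, 0.8, 0.83, 2.42]])
place -92 1 (10, np.float64(0.73), [[-0.25, 0.79, 0.26, 1.79, 0.84, 0.86, -0.75], [-0.26, 0.8, 0.28, 1.79, 0.83, 0.85, -0.74], [0.13, 0.8, -0.28, 1.76, 1.15, 1.14, -0.93]])
place 0 -1 (10, np.float64(0.31), [[0.47, 0.62, 0.02, 2.21, 3.86, 0.53, 1.27], [0.46, 0.62, 0.02, 2.21, 3.86, 0.53, 1.27], [0.75, 0.64, -0.33, 2.19, 3.63, 0.4, 1.6]])
place 0 1 (8, np.float64(0.31), [[1.3, 0.97, -1.09, 2.16, 2.38, 0.44, 0.03], [0.68, 0.63, -0.25, 2.2, 3.7, 0.43, -1.64], [0.44, 0.62, 0.05, 2.21, 3.88, 0.55, -1.9]])
place 45 -1 (11, np.float64(0.44), [[1.19, 0.91, -0.74, 1.77, -0.41, 0.57, 0.26
[... 590 characters left out ...]
07, 0.66, -1.08]])
lift 85 -1 (11, np.float64(0.5), [[1.35, 0.8, -0.92, 1.59, -0.11, 1.35, 0.45], [1.34, 0.79, -0.9, 1.6, -0.12, 1.35, 0.46], [1.3, 0.76, -0.82, 1.6, -0.17, 1.36, 0.51]])
lift 85 1 (4, np.float64(0.42), [[0.94, 0.62, -0.26, 1.62, -0.48, 1.43, -2.34], [0.43, 0.65, 0.5, 1.66, -0.77, 1.61, -2.03], [1.35, 0.8, -0.93, 1.59, -0.1, 1.35, -2.71]])
lift -95 -1 (13, np.float64(0.49), [[0.45, 0.43, -0.66, 2.05, 1.06, 1.31, 2.26], [0.09, 0.36, -0.21, 2.07, 0.95, 1.16, 2.34], [0.05, 0.36, -0.16, 2.07, 0.94, 1.14, 2.35]])
lift -95 1 (11, np.float64(0.48), [[0.3, 0.39, -0.46, 2.06, 1.01, 1.24, -0.85], [0.29, 0.39, -0.45, 2.06, 1.01, 1.23, -0.85], [0.25, 0.38, -0.4, 2.06, 1.0, 1.22, -0.84]])
```

```bash
python3 - <<'E'
from h import *
import pickle
ct,cs=pickle.load(open("cams.pkl","rb"))
for z in (100,150,200,250): print(z,toplane(cs,[(387,38),(351,38),(424,38)],z).round(0).tolist(),toplane(ct,[(530,250)],z).round(0).tolist())
print("kept/brush")
print(toplane(ct,[(368,135)],68).round(0),toplane(ct,[(345,272),(401,272)],10).round(0))
E
```

```text
100 [[306.0, -917.0, 100.0], [441.0, -884.0, 100.0], [168.0, -950.0, 100.0]] [[363.0, -656.0, 100.0]]
150 [[306.0, -808.0, 150.0], [432.0, -777.0, 150.0], [176.0, -839.0, 150.0]] [[360.0, -632.0, 150.0]]
200 [[305.0, -698.0, 200.0], [424.0, -670.0, 200.0], [184.0, -728.0, 200.0]] [[357.0, -608.0, 200.0]]
250 [[305.0, -589.0, 250.0], [415.0, -562.0, 250.0], [191.0, -616.0, 250.0]] [[354.0, -585.0, 250.0]]
kept/brush
[[ 703. -208.   68.]] [[ 300. -143.   10.]
 [ 301. -310.   10.]]
```

```bash
python3 - <<'E'
from h import *
T=tgtR(85,90,-1);plan(T,(455,-360,230))
T2=tgtR(85,45,-1);plan(T2,(455,-360,200))
plan(T2,(455,-360,200),T,(455,-360,230))
E
```

```text
turn units [-6.444  2.792 -1.579] | shift in old axes [ 0.468 -3.033  4.913] | in new axes [ 0.315 -5.733  0.767]
turn units [-4.931  5.093  3.587] | shift in old axes [ 1.149 -3.292  4.736] | in new axes [-3.301 -4.807  0.767]
turn units [0.    0.    5.625] | shift in old axes [ 0.75 -0.    0.  ] | in new axes [ 0.53 -0.53  0.  ]
```

Request:
move_arm(
  steps=[
    [-0.62,0.64,0.45,0,0,0,0],
    [-0.62,0.64,0.45,0,0,0,0],
    [-0.62,0.64,0.45,0,0,0,0],
    [-0.62,0.64,0.45,0,0,0,0],
    [-0.62,0.64,0.45,0,0,0,0],
    [-0.62,0.64,0.45,0,0,0,0],
    [-0.62,0.64,0.45,0,0,0,0],
    [-0.61,0.63,0.44,0,0,0,0],
    [0,0,0,-0.55,-0.8,0.13,0],
    [0,0,0,-0.55,-0.8,0.13,0],
    [0,0,0,-0.55,-0.8,0.13,0],
    [0,0,0,-0.55,-0.8,0.13,0],
    [0,0,0,-0.55,-0.8,0.13,0],
    [0,0,0,-0.55,-0.8,0.13,0],
    [0,0,0,0,0,0,0],
  ],
)

```text
time_s: 5.3
tcp_pos: [385.7, -369.3, 220.6]
orientation: [0.34, 0.629, 0.107, 0.691]
wrist_force: [0.3, -0.7, -0.0]
grip_width: 85.4
```

```bash
python3 - <<'E'
from h import *
show()
T2=tgtR(85,45,-1);a=T2.apply([1,0,0]);p=np.array([460.5,-268,33]);plan(T2,p-100*a);plan(T2,p)
c=camera("wrist");import pickle;pickle.dump(c,open("w3.pkl","wb"));cv2.imwrite("pics/w3.png",c["pixels"][:,:,::-1])
E
```

```text
t 5.3 p [ 385.7 -369.3  220.6] q [0.432, 0.672, 0.848, 1.66, -0.82, 1.671, 1.154] F [ 0.3 -0.7 -0. ] w 85.4
[[ 0.187  0.576 -0.796]
 [ 0.28   0.745  0.605]
 [ 0.942 -0.336 -0.022]]
turn units [-1.483  1.087  0.945] | shift in old axes [ 3.092 -0.711  1.42 ] | in new axes [ 2.716 -1.417  1.642]
turn units [-1.483  1.087  0.945] | shift in old axes [ 5.542 -0.425  1.012] | in new axes [ 5.216 -1.417  1.642]
```

View pics/w3.png

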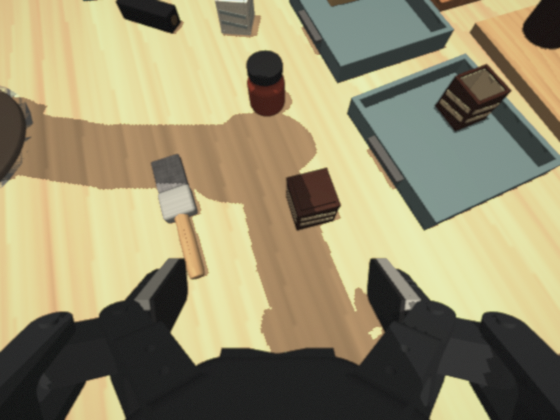

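Request:
move_arm(
  steps=[
    [-0.37,0.27,0.24,0,0,0,0],
    [-0.37,0.27,0.24,0,0,0,0],
    [-0.37,0.27,0.24,0,0,0,0],
    [-0.37,0.27,0.23,0,0,0,0],
    [0,0,0,0.54,-0.28,0.33,0],
    [0,0,0,0.54,-0.28,0.33,0],
    [0,0,0,0.54,-0.28,0.33,0],
    [0,0,0,0.54,-0.28,0.33,0],
    [0,0,0,0.54,-0.28,0.33,0],
    [0,0,0,0,0,0,0],
  ],
)

```text
time_s: 6.35
tcp_pos: [458.0, -328.2, 103.3]
orientation: [0.299, 0.642, 0.248, 0.662]
wrist_force: [0.4, 0.5, -0.2]
grip_width: 85.6
```

```bash
python3 - <<'E'
from h import *
show()
T2=tgtR(85,45,-1);a=T2.apply([1,0,0]);p=np.array([460.5,-268,33]);plan(T2,p)
c=camera("wrist");import pickle;pickle.dump(c,open("w4.pkl","wb"));cv2.imwrite("pics/w4.png",c["pixels"][:,:,::-1])
E
```

```text
t 6.35 p [ 458.  -328.2  103.3] q [0.478, 0.902, 0.614, 1.536, -0.859, 1.665, 1.297] F [ 0.4  0.5 -0.2] w 85.6
[[ 0.054  0.711 -0.701]
 [ 0.056  0.698  0.713]
 [ 0.997 -0.078 -0.002]]
turn units [ 0.034 -0.057 -0.065] | shift in old axes [ 2.305 -0.199 -0.051] | in new axes [ 2.306 -0.179 -0.069]
```

View pics/w4.png

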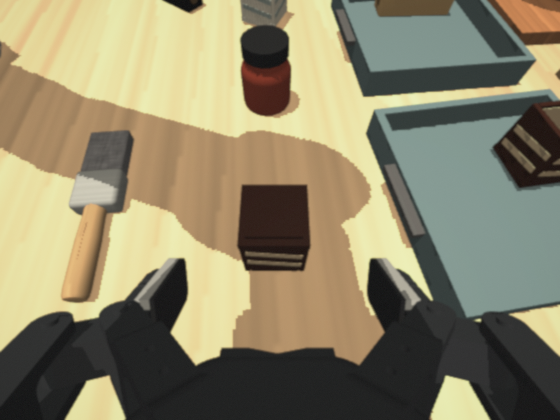

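Request:
move_arm(
  steps=[
    [0.02,-0.03,-0.03,0.46,-0.04,-0.015,0],
    [0.02,-0.03,-0.03,0.46,-0.04,-0.015,0],
    [0,0,0,0.46,-0.04,-0.015,0],
    [0,0,0,0.46,-0.04,-0.015,0],
    [0,0,0,0.46,-0.03,-0.01,0],
    [0,0,0,0,0,0,0],
    [0,0,0,0,0,0,1],
    [0,0,0,0,0,0,1],
    [0,0,0,0,0,0,1],
    [0,0,0,0,0,0,1],
    [0,0,0,0,0,0,1],
    [0,0,0,0,0,0,1],
    [0,0,0,0,0,0,1],
  ],
)

```text
time_s: 7.7
tcp_pos: [458.9, -272.9, 35.9]
orientation: [0.298, 0.642, 0.238, 0.665]
wrist_force: [0.1, -3.6, 6.3]
grip_width: 49.4
```

```bash
python3 - <<'E'
from h import *
show()
c=camera("wrist");import pickle;pickle.dump(c,open("w5.pkl","wb"));cv2.imwrite("pics/w5.png",c["pixels"][:,:,::-1])
E
```

```text
t 7.7 p [ 458.9 -272.9   35.9] q [0.418, 0.931, 0.578, 1.678, -0.922, 1.504, 1.352] F [ 0.1 -3.6  6.3] w 49.4
[[ 0.063  0.7   -0.712]
 [ 0.066  0.709  0.703]
 [ 0.996 -0.091 -0.002]]
```

View pics/w5.png

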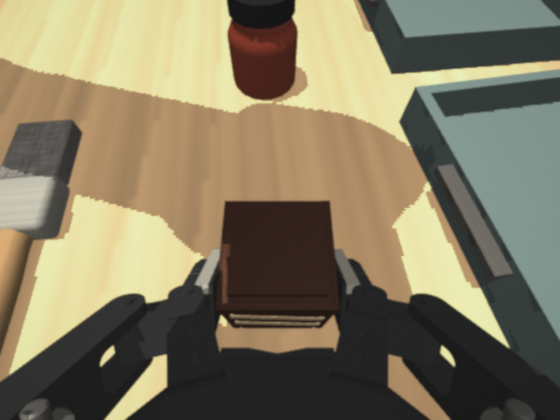

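Request:
move_arm(
  steps=[
    [0,0,0,-0.15,0.15,0,1],
    [0,0,0,-0.4,0.4,0,1],
    [0,0,0,-0.4,0.4,0,1],
    [0,0,0,-0.4,0.4,0,1],
    [0,0,0,-0.2,0.2,0,1],
    [0,0,0,0,0,0,1],
  ],
)

```text
time_s: 8.35
tcp_pos: [459.4, -271.5, 124.2]
orientation: [0.298, 0.642, 0.239, 0.665]
wrist_force: [-0.0, 0.8, -2.8]
grip_width: 49.2
```

```bash
python3 - <<'E'
from h import *
show()
E
```

```text
t 8.35 p [ 459.4 -271.5  124.2] q [0.389, 0.805, 0.622, 1.667, -0.865, 1.6, 1.266] F [-0.   0.8 -2.8] w 49.2
[[ 0.063  0.7   -0.711]
 [ 0.065  0.708  0.703]
 [ 0.996 -0.09  -0.001]]
```

Request:
move_arm(
  steps=[
    [0.5,0,0,0,0,0,1],
    [1,0,0,0,0,0,1],
    [1,0,0,0,0,0,1],
    [1,0,0,0,0,0,1],
    [1,0,0,0,0,0,1],
    [1,0,0,0,0,0,1],
    [1,0,0,0,0,0,1],
    [1,0,0,0,0,0,1],
    [1,0,0,0,0,0,1],
    [1,0,0,0,0,0,1],
    [1,0,0,0,0,0,1],
    [1,0,0,0,0,0,1],
    [1,0,0,0,0,0,1],
    [1,0,0,0,0,0,1],
    [1,0,0,0,0,0,1],
    [1,0,0,0,0,0,1],
    [1,0,0,0,0,0,1],
    [1,0,0,0,0,0,1],
    [1,0,0,0,0,0,1],
    [1,0,0,0,0,0,1],
  ],
)

```text
time_s: 10.35
tcp_pos: [458.7, -270.7, 121.5]
orientation: [0.711, 0.366, -0.58, -0.157]
wrist_force: [0.0, -1.0, -2.6]
grip_width: 49.3
```

Request:
move_arm(
  steps=[
    [1,0,0,0,0,0,1],
    [1,0,0,0,0,0,1],
    [0.7,0,0,0,0,0,1],
    [0.3,0,0,0,0,0,1],
    [0,0,0,0,0,0,1],
    [0,0,0,0,0,0,1],
  ],
)

```text
time_s: 10.95
tcp_pos: [458.8, -270.9, 122.1]
orientation: [0.664, 0.239, -0.642, -0.299]
wrist_force: [-0.1, 0.8, -1.6]
grip_width: 49.1
```

```bash
python3 - <<'E'
from h import *
show()
c=camera("side");import pickle;pickle.dump(c,open("s6.pkl","wb"));cv2.imwrite("pics/s6.png",cv2.resize(c["pixels"][60:300,200:520,::-1],None,fx=2.5,fy=2.5))
c=camera("wrist");pickle.dump(c,open("w6.pkl","wb"));cv2.imwrite("pics/w6.png",c["pixels"][:,:,::-1])
plan(tgtR(85,45,1),(459,-272,60))
E
```

```text
t 10.95 p [ 458.8 -270.9  122.1] q [0.213, 0.952, 0.954, 1.68, -1.021, 1.783, -1.719] F [-0.1  0.8 -1.6] w 49.1
[[ 0.061  0.701 -0.71 ]
 [-0.065 -0.707 -0.704]
 [-0.996  0.089  0.003]]
turn units [-0.024  0.002 -0.033] | shift in old axes [ 1.093  1.115 -0.007] | in new axes [ 1.088  1.12  -0.003]
```

View pics/s6.png

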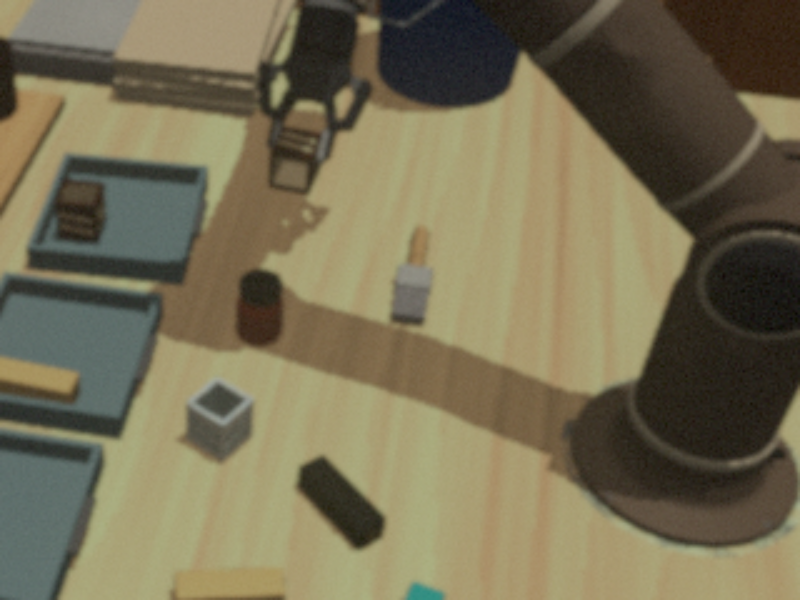

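View pics/w6.png

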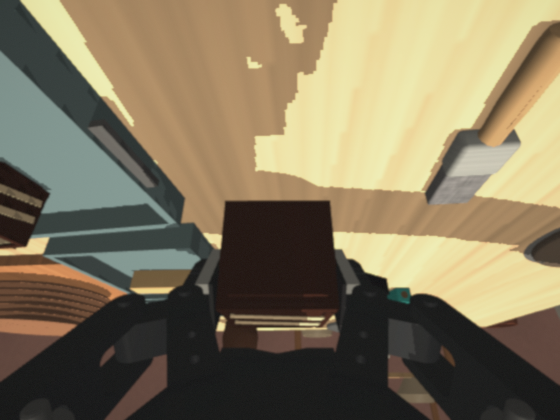

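Request:
move_arm(
  steps=[
    [0,0,0,0.2,0.2,0,1],
    [0,0,0,0.35,0.35,0,1],
    [0,0,0,0.35,0.35,0,1],
    [0,0,0,0.35,0.35,0,1],
    [0,0,0,0.15,0.15,0,1],
    [0,0,0,0.07,0.07,0,1],
    [0,0,0,0,0,0,1],
    [0,0,0,0,0,0,1],
  ],
)

```text
time_s: 11.85
tcp_pos: [458.9, -271.9, 40.3]
orientation: [0.665, 0.239, -0.642, -0.298]
wrist_force: [-0.6, -0.6, -1.1]
grip_width: 49.6
```

```bash
python3 - <<'E'
from h import *
show()
E
```

```text
t 11.85 p [ 458.9 -271.9   40.3] q [0.304, 1.002, 0.775, 1.687, -1.024, 1.622, -1.703] F [-0.6 -0.6 -1.1] w 49.6
[[ 0.062  0.701 -0.711]
 [-0.066 -0.708 -0.703]
 [-0.996  0.09   0.002]]
```

Request:
move_arm(
  steps=[
    [0,0,0,0.035,0.035,0,1],
    [0,0,0,0.035,0.035,0,1],
    [0,0,0,0.03,0.03,0,1],
    [0,0,0,0,0,0,1],
  ],
)

```text
time_s: 12.25
tcp_pos: [458.8, -271.5, 34.0]
orientation: [0.664, 0.239, -0.642, -0.299]
wrist_force: [0.9, 0.7, -2.3]
grip_width: 49.3
```

Request:
move_arm(
  steps=[
    [0,0,0,0.03,0.03,0,1],
    [0,0,0,0,0,0,1],
  ],
)

```text
time_s: 12.45
tcp_pos: [458.7, -271.6, 32.3]
orientation: [0.664, 0.239, -0.642, -0.299]
wrist_force: [0.5, -0.0, -3.0]
grip_width: 48.8
```

```bash
python3 - <<'E'
from h import *
show()
c=camera("side");import pickle;cv2.imwrite("pics/s7.png",cv2.resize(c["pixels"][60:220,240:400,::-1],None,fx=4,fy=4))
E
```

```text
t 12.45 p [ 458.7 -271.6   32.3] q [0.313, 1.009, 0.759, 1.687, -1.024, 1.608, -1.702] F [ 0.5 -0.  -3. ] w 48.8
[[ 0.061  0.701 -0.71 ]
 [-0.066 -0.707 -0.704]
 [-0.996  0.09   0.003]]
```

View pics/s7.png

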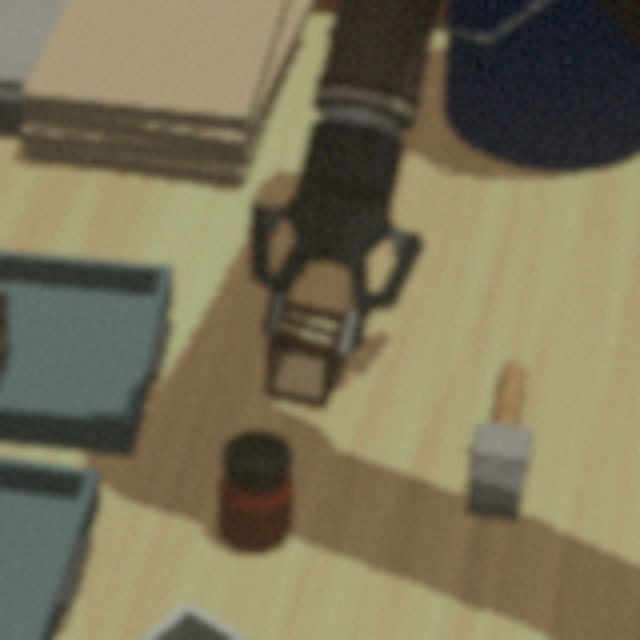

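Request:
move_arm(
  steps=[
    [0,0,0,0.02,0.02,0,1],
    [0,0,0,0,0,0,1],
  ],
)

```text
time_s: 12.7
tcp_pos: [458.7, -271.6, 31.2]
orientation: [0.664, 0.239, -0.642, -0.299]
wrist_force: [0.1, -0.0, -1.5]
grip_width: 49.0
```

Request:
move_arm(
  steps=[
    [0,0,0,0.02,0.02,0,1],
    [0,0,0,0,0,0,1],
  ],
)

```text
time_s: 12.9
tcp_pos: [458.7, -271.6, 30.0]
orientation: [0.664, 0.239, -0.642, -0.299]
wrist_force: [0.8, 0.2, -1.7]
grip_width: 49.3
```

Request:
move_arm(
  steps=[
    [0,0,0,0.02,0.02,0,1],
    [0,0,0,0,0,0,1],
  ],
)

```text
time_s: 13.1
tcp_pos: [458.7, -271.6, 28.9]
orientation: [0.664, 0.239, -0.642, -0.299]
wrist_force: [0.3, 0.8, -2.1]
grip_width: 49.2
```

Request:
move_arm(
  steps=[
    [0,0,0,0.02,0.02,0,1],
    [0,0,0,0,0,0,1],
  ],
)

```text
time_s: 13.3
tcp_pos: [458.7, -271.7, 28.2]
orientation: [0.665, 0.239, -0.642, -0.299]
wrist_force: [-0.7, -0.3, 1.3]
grip_width: 49.1
```

Request:
move_arm(
  steps=[
    [0,0,0,0.02,0.02,0,1],
    [0,0,0,0,0,0,1],
  ],
)

```text
time_s: 13.5
tcp_pos: [458.7, -271.8, 28.0]
orientation: [0.665, 0.239, -0.642, -0.299]
wrist_force: [-2.0, -1.0, 8.7]
grip_width: 49.1
```

Request:
move_arm(
  steps=[
    [0,0,0,0.02,0.02,0,1],
    [0,0,0,0,0,0,1],
  ],
)

```text
time_s: 13.7
tcp_pos: [458.7, -271.9, 27.9]
orientation: [0.665, 0.24, -0.641, -0.299]
wrist_force: [-3.2, -3.1, 13.3]
grip_width: 49.4
```

Request:
move_arm(
  steps=[
    [0,0,0,-0.03,-0.03,0,1],
    [0,0,0,0,0,0,0.3],
    [0,0,0,0,0,0,0.3],
    [0,0,0,0,0,0,0],
    [0,0,0,0,0,0,0],
    [0,0,0,0,0,0,0],
  ],
)

```text
time_s: 14.3
tcp_pos: [458.7, -271.6, 27.1]
orientation: [0.664, 0.239, -0.642, -0.299]
wrist_force: [0.0, -0.5, 0.5]
grip_width: 85.3
```

Request:
move_arm(
  steps=[
    [0,0,0,-0.2,0,0,0],
    [0,0,0,-0.5,0,0,0],
    [0,0,0,-0.7,0,0,0],
    [0,0,0,-0.7,0,0,0],
    [0,0,0,-0.4,0,0,0],
    [0,0,0,0,0,0,0],
  ],
)

```text
time_s: 14.9
tcp_pos: [452.1, -344.8, 100.3]
orientation: [0.666, 0.237, -0.642, -0.298]
wrist_force: [-0.1, 0.1, -0.0]
grip_width: 85.6
```

```bash
python3 - <<'E'
from h import *
show()
c=camera("wrist");import pickle;pickle.dump(c,open("w8.pkl","wb"));cv2.imwrite("pics/w8.png",c["pixels"][:,:,::-1])
E
```

```text
t 14.9 p [ 452.1 -344.8  100.3] q [0.41, 0.971, 0.792, 1.53, -0.945, 1.743, -1.762] F [-0.1  0.1 -0. ] w 85.6
[[ 0.064  0.698 -0.713]
 [-0.066 -0.71  -0.701]
 [-0.996  0.092  0.001]]
```

View pics/w8.png

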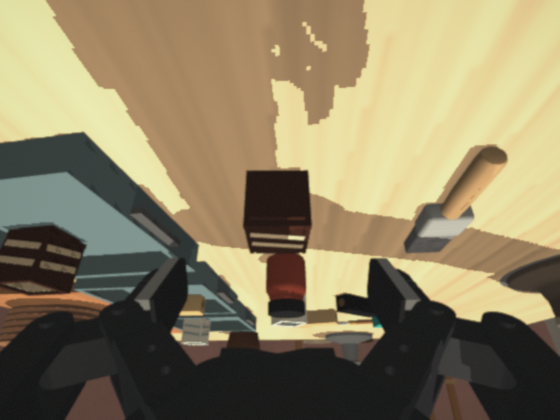

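Request:
move_arm(
  steps=[
    [-0.5,0,0,0,0,0,0],
    [-1,0,0,0,0,0,0],
    [-1,0,0,0,0,0,0],
    [-1,0,0,0,0,0,0],
    [-1,0,0,0,0,0,0],
    [-1,0,0,0,0,0,0],
    [-1,0,0,0,0,0,0],
    [-1,0,0,0,0,0,0],
    [-1,0,0,0,0,0,0],
    [-1,0,0,0,0,0,0],
    [-1,0,0,0,0,0,0],
    [-1,0,0,0,0,0,0],
    [-1,0,0,0,0,0,0],
    [-1,0,0,0,0,0,0],
    [-1,0,0,0,0,0,0],
    [-1,0,0,0,0,0,0],
    [-1,0,0,0,0,0,0],
    [-1,0,0,0,0,0,0],
    [-1,0,0,0,0,0,0],
    [-1,0,0,0,0,0,0],
  ],
)

```text
time_s: 16.95
tcp_pos: [452.7, -340.0, 97.5]
orientation: [0.429, 0.678, 0.103, 0.588]
wrist_force: [0.2, 0.3, -0.4]
grip_width: 85.0
```

Request:
move_arm(
  steps=[
    [-1,0,0,0,0,0,0],
    [-1,0,0,0,0,0,0],
    [-1,0,0,-0.3,0.3,0,0],
    [0,0,0,-0.5,0.5,0,0],
    [0,0,0,-0.5,0.5,0,0],
    [0,0,0,-0.4,0.4,0,0],
    [0,0,-1,0,0,0,0],
    [0,0,-1,0,0,0,0],
    [0,0,-1,0,0,0,0],
    [0,0,-1,0,0,0,0],
    [0,0,-1,0,0,0,0],
    [0,0,-0.6,0,0,0,0],
    [0,0,0,0,0,0,0],
  ],
)

```text
time_s: 18.25
tcp_pos: [455.8, -336.9, 194.1]
orientation: [0.029, 0.708, -0.029, 0.705]
wrist_force: [0.6, 0.7, -0.6]
grip_width: 85.2
```

```bash
python3 - <<'E'
from h import *
show()
T=tgtR(85,135,-1);a=T.apply([1,0,0]);p=np.array([460,-256,27.])
plan(T,p-100*a);plan(T,p)
import ik
E
```

```text
t 18.25 p [ 455.8 -336.9  194.1] q [0.373, 0.359, 0.228, 1.804, -0.093, 0.992, 0.555] F [ 0.6  0.7 -0.6] w 85.2
[[-0.003 -0.    -1.   ]
 [ 0.083  0.997 -0.   ]
 [ 0.997 -0.083 -0.003]]
turn units [ 0.04  -0.009 -5.623] | shift in old axes [ 2.408  3.793 -0.048] | in new axes [-0.978  4.385 -0.073]
turn units [ 0.04  -0.009 -5.623] | shift in old axes [ 4.176  2.026 -0.05 ] | in new axes [ 1.522  4.385 -0.073]
```

Request:
move_arm(
  steps=[
    [0,0,0,0,0.5,0,0],
    [0,0,0,0.1,0.9,0,0],
    [0,0,-0.3,0.1,0.9,0,0],
    [0,0,-0.7,0.1,0.8,0,0],
    [0,0,-0.8,0,0.4,0,0],
    [0,0,-0.8,0,0.2,0,0],
    [0,0,-0.8,0,0,0,0],
    [0,0,-0.8,0,0,0,0],
    [0,0,-0.8,0,0,0,0],
    [0,0,-0.6,0,0,0,0],
    [0,0,0,0,0,0,0],
    [0,0,0,0,0,0,0],
  ],
)

```text
time_s: 19.45
tcp_pos: [467.1, -195.2, 176.0]
orientation: [-0.24, 0.668, -0.298, 0.639]
wrist_force: [0.0, -0.8, 0.3]
grip_width: 85.3
```

```bash
python3 - <<'E'
from h import *
show()
T=tgtR(85,135,-1);a=T.apply([1,0,0]);p=np.array([460,-256,27.])
plan(T,p-80*a);plan(T,p)
c=camera("wrist");import pickle;pickle.dump(c,open("w9.pkl","wb"));cv2.imwrite("pics/w9.png",c["pixels"][:,:,::-1])
E
```

```text
t 19.45 p [ 467.1 -195.2  176. ] q [-0.437, 0.416, 0.309, 2.086, 0.761, 1.028, -0.759] F [ 0.  -0.8  0.3] w 85.3
[[-0.069 -0.701 -0.709]
 [ 0.06   0.707 -0.705]
 [ 0.996 -0.091 -0.006]]
turn units [ 0.011 -0.054 -0.023] | shift in old axes [ 1.72   1.547 -0.029] | in new axes [ 1.715  1.552 -0.045]
turn units [ 0.011 -0.054 -0.023] | shift in old axes [ 3.72   1.54  -0.014] | in new axes [ 3.715  1.552 -0.045]
```

View pics/w9.png

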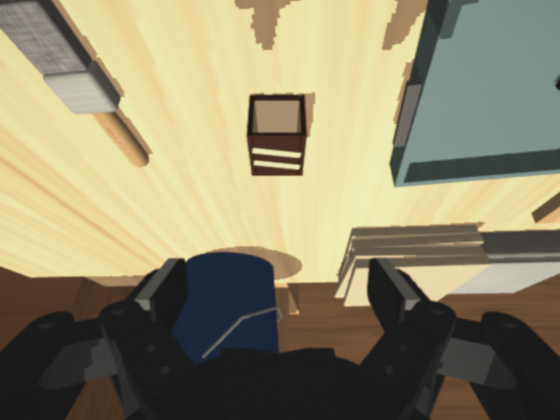

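```bash
python3 - <<'E'
from h import *
import pickle
c=pickle.load(open("w9.pkl","rb"))
cv2.imwrite("pics/w9c.png",cv2.resize(c["pixels"][85:185,230:325,::-1],None,fx=6,fy=6,interpolation=cv2.INTER_CUBIC))
P=toplane(c,[(248,134),(306,135),(302,175),(252,173)],50);print(P.round(1))
P=toplane(c,[(249,95),(306,96)],0);print(P.round(1))
E
```

```text
[[ 440.  -231.7   50. ]
 [ 486.7 -236.9   50. ]
 [ 482.3 -292.1   50. ]
 [ 434.5 -284.8   50. ]]
[[ 437.6 -235.1   -0. ]
 [ 488.7 -240.7    0. ]]
```

View pics/w9c.png

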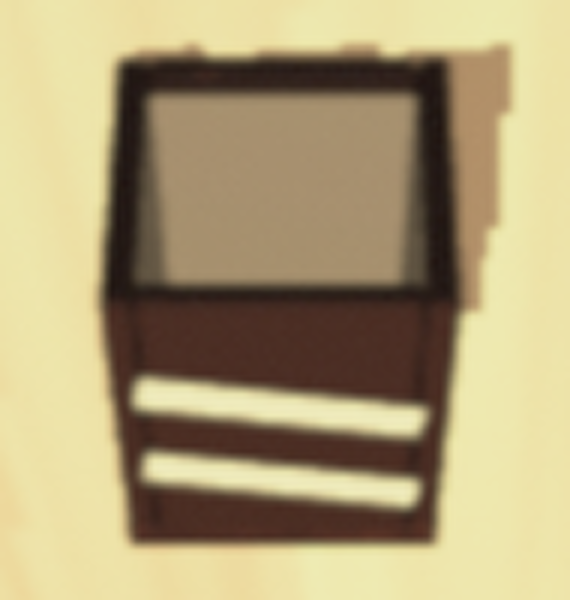

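Request:
move_arm(
  steps=[
    [0,0,0,0.35,0.31,0,0],
    [0,0,0,0.35,0.31,0,0],
    [0,0,0,0.35,0.31,0,0],
    [0,0,0,0.35,0.31,0,0],
    [0,0,0,0.35,0.31,0,0],
    [0,0,0,0.5,0,0,0],
    [0,0,0,0.5,0,0,0],
    [0,0,0,0.4,0,0,0],
    [0,0,0,0,0,0,0],
  ],
)

```text
time_s: 20.4
tcp_pos: [461.7, -242.4, 43.6]
orientation: [-0.239, 0.667, -0.3, 0.639]
wrist_force: [-0.5, 0.4, -0.1]
grip_width: 85.5
```

```bash
python3 - <<'E'
from h import *
show()
T=tgtR(85,135,-1);a=T.apply([1,0,0]);p=np.array([461.5,-256,27.])
plan(T,p)
E
```

```text
t 20.4 p [ 461.7 -242.4   43.6] q [-0.371, 0.682, 0.352, 2.148, 0.906, 0.726, -0.977] F [-0.5  0.4 -0.1] w 85.5
[[-0.07  -0.702 -0.708]
 [ 0.065  0.705 -0.706]
 [ 0.995 -0.096 -0.004]]
turn units [-0.023 -0.063 -0.014] | shift in old axes [0.534 0.053 0.028] | in new axes [0.534 0.054 0.024]
```

Request:
move_arm(
  steps=[
    [0,-0.03,0,0.28,0.03,0.01,0],
    [0,-0.03,0,0.26,0.03,0.01,0],
    [0,0,0,0,0,0,0],
    [0,0,0,0,0,0,1],
    [0,0,0,0,0,0,1],
    [0,0,0,0,0,0,1],
    [0,0,0,0,0,0,1],
    [0,0,0,0,0,0,1],
    [0,0,0,0,0,0,1],
    [0,0,0,0,0,0,1],
  ],
)

```text
time_s: 21.4
tcp_pos: [463.2, -252.8, 27.1]
orientation: [-0.242, 0.663, -0.298, 0.643]
wrist_force: [-0.2, 3.7, 5.6]
grip_width: 49.3
```

```bash
python3 - <<'E'
from h import *
show()
c=camera("wrist");import pickle;pickle.dump(c,open("w10.pkl","wb"));cv2.imwrite("pics/w10.png",c["pixels"][:,:,::-1])
E
```

```text
t 21.4 p [ 463.2 -252.8   27.1] q [-0.365, 0.72, 0.37, 2.156, 0.953, 0.672, -1.021] F [-0.2  3.7  5.6] w 49.3
[[-0.057 -0.703 -0.708]
 [ 0.062  0.706 -0.706]
 [ 0.996 -0.084  0.003]]
```

View pics/w10.png

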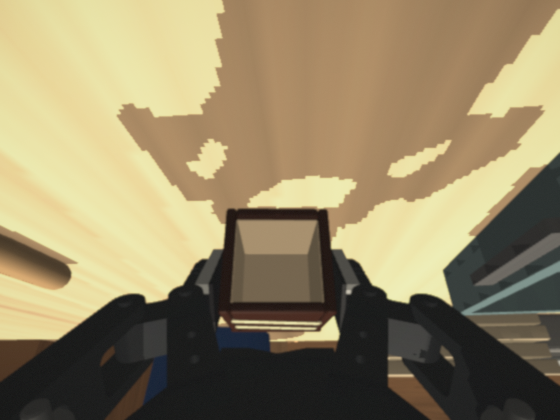

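Request:
move_arm(
  steps=[
    [0,0,0,-0.1,-0.1,0,1],
    [0,0,0,-0.3,-0.3,0,1],
    [0,0,0,-0.5,-0.5,0,1],
    [0,0,0,-0.5,-0.5,0,1],
    [0,0,0,-0.5,-0.5,0,1],
    [0,0,0,-0.3,-0.3,0,1],
    [0,0,0.4,0,0,0,1],
    [0,0,0.7,0,0,0,1],
    [0,0,0.7,0,0,0,1],
    [0,0,0.7,0,0,0,1],
    [0,0,0.7,0,0,0,1],
    [0,0,0.7,0,0,0,1],
    [0,0,0.7,0,0,0,1],
    [0,0,0.7,0,0,0,1],
    [0,0,0.3,0,0,0,1],
    [0,0,0,0,0,0,1],
  ],
)

```text
time_s: 23.05
tcp_pos: [461.5, -255.4, 151.4]
orientation: [0.031, 0.705, -0.032, 0.707]
wrist_force: [0.2, -0.2, -2.6]
grip_width: 49.4
```

```bash
python3 - <<'E'
from h import *
show()
T=tgtR(85,45,-1)
plan(T,(625,-255,140))
E
```

```text
t 23.05 p [ 461.5 -255.4  151.4] q [0.327, 0.341, 0.107, 1.938, -0.047, 0.861, 0.371] F [ 0.2 -0.2 -2.6] w 49.4
[[ 0.003 -0.001 -1.   ]
 [ 0.088  0.996 -0.001]
 [ 0.996 -0.088  0.003]]
turn units [2.000e-03 2.400e-02 5.632e+00] | shift in old axes [0.296 0.37  4.071] | in new axes [0.459 0.058 4.072]
```

Request:
move_arm(
  steps=[
    [0,0,0.4,0,0,0.2,1],
    [0,0,0.7,0,0,0.5,1],
    [0,0,0.7,0,0,0.5,1],
    [0,0,0.7,0,0,0.5,1],
    [0,0,0.7,0,0,0.5,1],
    [0,0,0.7,0,0,0.5,1],
    [0,0,0.7,0,0,0.5,1],
    [0,0,0.7,0,0,0.5,1],
    [0,0,0.35,0,0,0.35,1],
    [0,0,0,0,0,0,1],
    [0,0,0,0,0,0,1],
  ],
)

```text
time_s: 24.15
tcp_pos: [623.5, -266.0, 150.6]
orientation: [0.298, 0.641, 0.244, 0.664]
wrist_force: [-0.2, 0.9, -1.9]
grip_width: 49.4
```

```bash
python3 - <<'E'
from h import *
show()
T=tgtR(85,45,-1)
plan(T,(625,-255,70))
c=camera("side");cv2.imwrite("pics/s11.png",cv2.resize(c["pixels"][40:220,180:400,::-1],None,fx=3.5,fy=3.3))
c=camera("wrist");import pickle;pickle.dump(c,open("w11.pkl","wb"));cv2.imwrite("pics/w11.png",c["pixels"][:,:,::-1])
E
```

```text
t 24.15 p [ 623.5 -266.   150.6] q [0.687, 0.86, -0.09, 1.268, -0.591, 1.489, 0.727] F [-0.2  0.9 -1.9] w 49.4
[[ 0.059  0.705 -0.707]
 [ 0.058  0.704  0.708]
 [ 0.997 -0.083  0.001]]
turn units [ 0.026 -0.019 -0.005] | shift in old axes [ 1.619 -1.23   0.013] | in new axes [ 1.62  -1.229  0.014]
```

View pics/s11.png

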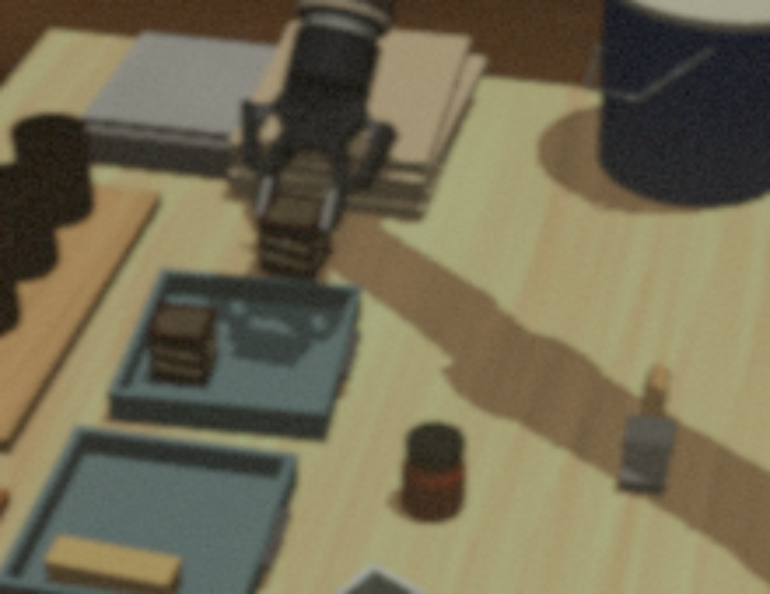

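View pics/w11.png

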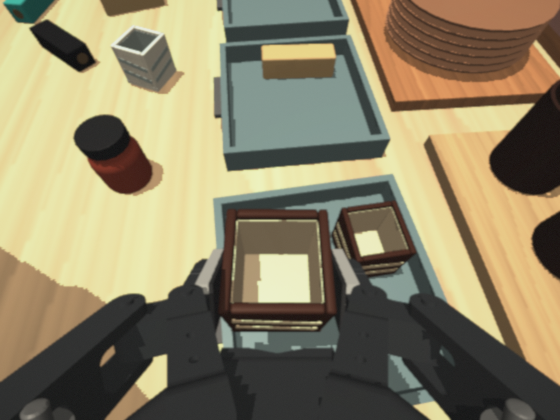

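Request:
move_arm(
  steps=[
    [0,0,0,0.2,-0.15,0,1],
    [0,0,0,0.4,-0.31,0,1],
    [0,0,0,0.4,-0.31,0,1],
    [0,0,0,0.4,-0.31,0,1],
    [0,0,0,0.25,-0.21,0,1],
    [0,0,0,0.1,-0.1,0,1],
    [0,0,0,0.05,-0.05,0,1],
    [0,0,0,0,0,0,1],
    [0,0,0,0,0,0,1],
  ],
)

```text
time_s: 25.15
tcp_pos: [625.5, -257.1, 60.8]
orientation: [0.298, 0.64, 0.244, 0.665]
wrist_force: [0.4, -0.5, -1.6]
grip_width: 49.1
```

Request:
move_arm(
  steps=[
    [0,0,0,0.03,-0.03,0,1],
    [0,0,0,0,0,0,1],
  ],
)

```text
time_s: 25.35
tcp_pos: [625.3, -256.9, 58.7]
orientation: [0.298, 0.64, 0.244, 0.665]
wrist_force: [-0.2, 0.7, -1.9]
grip_width: 49.2
```

```bash
python3 - <<'E'
from h import *
show()
c=camera("side");cv2.imwrite("pics/s12.png",cv2.resize(c["pixels"][80:180,190:310,::-1],None,fx=6,fy=6))
E
```

```text
t 25.35 p [ 625.3 -256.9   58.7] q [0.682, 0.958, -0.097, 1.311, -0.597, 1.367, 0.801] F [-0.2  0.7 -1.9] w 49.2
[[ 0.062  0.706 -0.706]
 [ 0.057  0.704  0.708]
 [ 0.996 -0.084  0.004]]
```

View pics/s12.png

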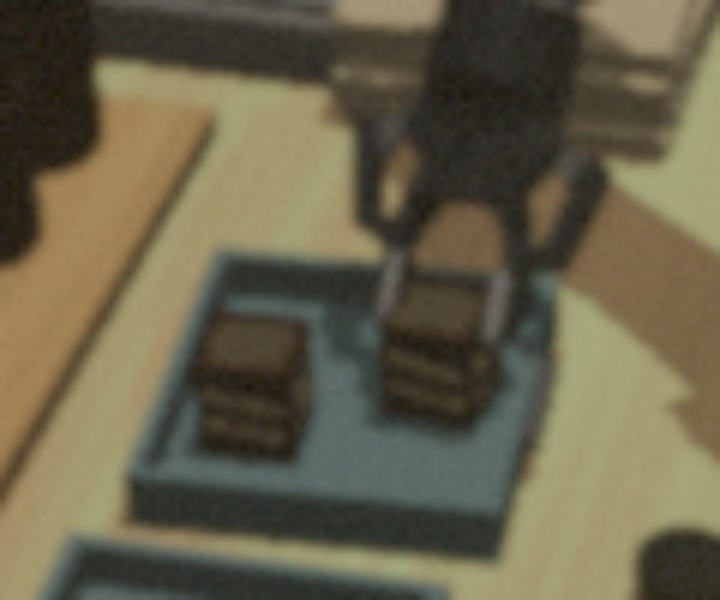

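Request:
move_arm(
  steps=[
    [0,0,0,0.02,-0.02,0,1],
    [0,0,0,0.02,-0.02,0,1],
    [0,0,0,0.02,-0.02,0,1],
    [0,0,0,0,0,0,1],
  ],
)

```text
time_s: 25.8
tcp_pos: [625.0, -256.6, 54.7]
orientation: [0.298, 0.64, 0.244, 0.665]
wrist_force: [-0.5, -0.4, -2.5]
grip_width: 48.5
```

Request:
move_arm(
  steps=[
    [0,0,0,0.02,-0.02,0,1],
    [0,0,0,0,0,0,1],
  ],
)

```text
time_s: 26.0
tcp_pos: [625.1, -256.7, 53.7]
orientation: [0.298, 0.64, 0.244, 0.665]
wrist_force: [-0.2, -0.1, -1.7]
grip_width: 48.9
```

Request:
move_arm(
  steps=[
    [0,0,0,0.02,-0.02,0,1],
    [0,0,0,0,0,0,1],
  ],
)

```text
time_s: 26.2
tcp_pos: [625.2, -256.7, 53.6]
orientation: [0.298, 0.64, 0.244, 0.665]
wrist_force: [-2.1, -1.0, 3.8]
grip_width: 49.3
```

Request:
move_arm(
  steps=[
    [0,0,0,0.015,-0.015,0,1],
    [0,0,0,0,0,0,1],
  ],
)

```text
time_s: 26.4
tcp_pos: [625.2, -256.8, 53.6]
orientation: [0.298, 0.64, 0.245, 0.665]
wrist_force: [-4.3, -1.4, 9.0]
grip_width: 49.2
```

Request:
move_arm(
  steps=[
    [0,0,0,-0.02,0.02,0,1],
    [0,0,0,0,0,0,0.36],
    [0,0,0,0,0,0,0.3],
    [0,0,0,0,0,0,0.24],
    [0,0,0,0,0,0,0.24],
    [0,0,0,0,0,0,0.24],
  ],
)

```text
time_s: 27.0
tcp_pos: [625.1, -256.6, 52.8]
orientation: [0.298, 0.64, 0.244, 0.665]
wrist_force: [0.3, -0.2, -0.2]
grip_width: 64.7
```

Request:
move_arm(
  steps=[
    [0,0,0,-0.2,0,0,0.24],
    [0,0,0,-0.5,0,0,0.24],
    [0,0,0,-0.8,0,0,0.24],
    [0,0,0,-0.8,0,0,0.1],
    [0,0,0,-0.5,0,0,0],
    [0,0,0,0,0,0,0],
  ],
)

```text
time_s: 27.6
tcp_pos: [618.2, -339.6, 134.3]
orientation: [0.297, 0.639, 0.242, 0.667]
wrist_force: [0.4, -0.5, -0.3]
grip_width: 85.7
```

```bash
python3 - <<'E'
from h import *
show()
c=camera("wrist");cv2.imwrite("pics/w13.png",c["pixels"][:,:,::-1])
import pickle
ct,cs=pickle.load(open("cams.pkl","rb"))
# white cup rim
im=cv2.imread("pics/top0.png")
cv2.imwrite("pics/wc.png",cv2.resize(im[195:235,250:295],None,fx=14,fy=14,interpolation=cv2.INTER_CUBIC))
cv2.imwrite("pics/wcs.png",cv2.resize(cs["pixels"][200:255,265:310,::-1],None,fx=11,fy=11,interpolation=cv2.INTER_CUBIC))
E
```

```text
t 27.6 p [ 618.2 -339.6  134.3] q [0.746, 0.95, -0.064, 1.122, -0.569, 1.574, 0.759] F [ 0.4 -0.5 -0.3] w 85.7
[[ 0.066  0.702 -0.709]
 [ 0.058  0.706  0.706]
 [ 0.996 -0.088  0.006]]
```

View pics/w13.png

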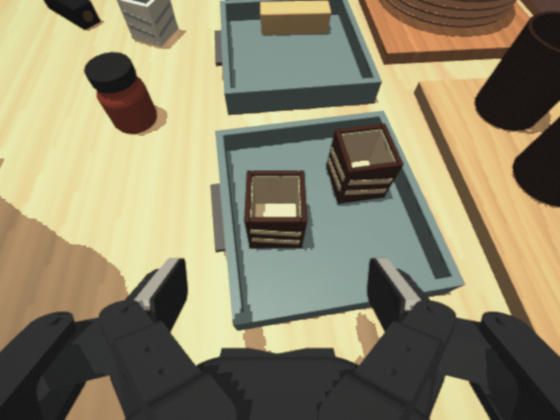

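View pics/wc.png

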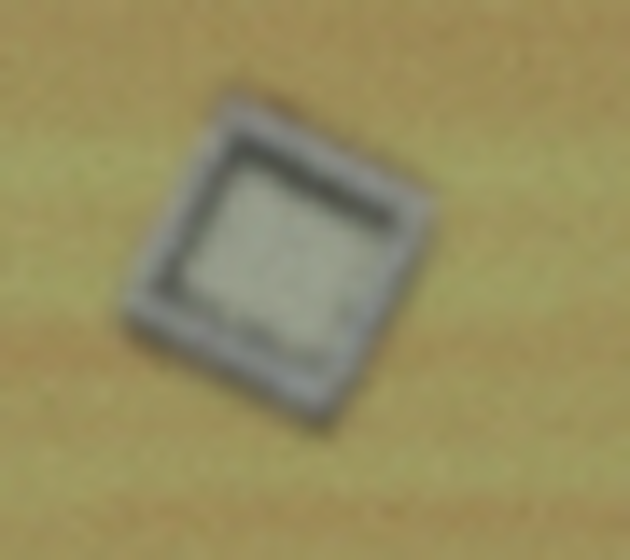

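View pics/wcs.png

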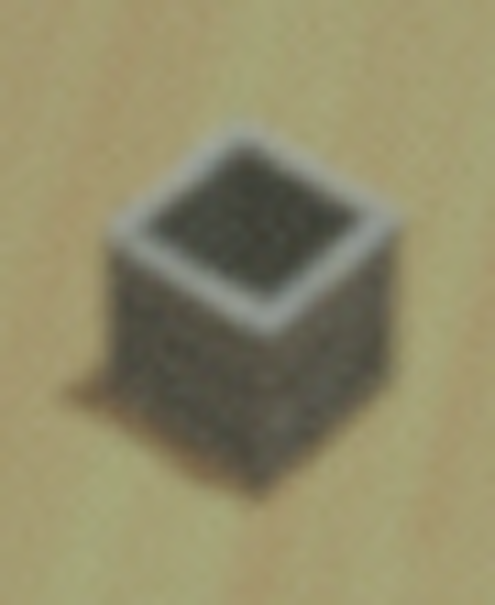

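```bash
python3 - <<'E'
from h import *
import pickle
ct,cs=pickle.load(open("cams.pkl","rb"))
f=lambda pts,k,o:(np.array(pts)+.5)/k-.5+o
for c,uv in((ct,f([(228,92),(438,195),(325,425),(122,320)],14,[250,195])),(cs,f([(240,120),(400,215),(262,330),(110,220)],11,[265,200]))):
    P=toplane(c,uv,60)[:,:2];print(P.round(1).tolist(),P.mean(0).round(1),[np.linalg.norm(P[i]-P[i-1]).round(1) for i in range(4)],[(np.degrees(np.arctan2(*(P[i]-P[i-1])[::-1]))%90).round(1) for i in range(4)])
T=tgtR(117,90,-1);plan(T,(470,83,170))
plan(tgtR(117,90,-1),(470,83,170),tgtR(85,90,-1),(618,-340,190))
E
```

```text
[[504.4, 93.1], [482.9, 49.1], [434.4, 72.4], [456.2, 114.9]] [469.5  82.4] [np.float64(52.8), np.float64(49.0), np.float64(53.7), np.float64(47.7)] [np.float64(65.7), np.float64(64.0), np.float64(64.3), np.float64(62.9)]
[[482.2, 50.4], [439.3, 72.2], [462.4, 115.0], [504.1, 89.4]] [472.   81.8] [np.float64(44.7), np.float64(48.0), np.float64(48.7), np.float64(48.9)] [np.float64(60.7), np.float64(63.1), np.float64(61.7), np.float64(58.4)]
turn units [-3.769  1.599 -5.467] | shift in old axes [ 6.506  7.85  -4.591] | in new axes [-0.93  11.046  1.47 ]
turn units [-4.  0.  0.] | shift in old axes [ 0.5   10.212 -4.608] | in new axes [ 0.5   11.102  1.504]
```

Request:
move_arm(
  steps=[
    [0,0,-0.4,-0.4,0.2,0,0],
    [0,0,-0.7,-0.5,0.3,0,0],
    [0,0,-0.7,-0.3,0.3,0,0],
    [0,0,-0.7,0,0.3,0,0],
    [0,0,-0.7,0,0.3,0,0],
    [0,0,-0.7,0,0.3,0,0],
    [0,0,-0.7,0,0.4,0,0],
    [0,0,-0.7,0,0.5,0,0],
    [0.7,0,-0.3,0,0,0,0],
    [0.7,0,0,0,0,0,0],
    [0.7,0,0,0,0,0,0],
    [0.7,0,0,0,0,0,0],
    [0,0,0,0,0,0,0],
  ],
)

```text
time_s: 28.95
tcp_pos: [622.7, -273.8, 209.2]
orientation: [0.169, 0.688, -0.164, 0.687]
wrist_force: [0.7, 0.5, 0.6]
grip_width: 85.7
```

```bash
python3 - <<'E'
from h import *
show()
plan(tgtR(63,90,-1),(470.5,82.5,170))
E
```

```text
t 28.95 p [ 622.7 -273.8  209.2] q [0.188, 0.536, 0.24, 1.493, -0.141, 1.133, -0.019] F [0.7 0.5 0.6] w 85.7
[[-0.     0.007 -1.   ]
 [ 0.457  0.889  0.006]
 [ 0.89  -0.457 -0.003]]
turn units [-0.024 -0.025 -0.042] | shift in old axes [ 1.042  6.179 -7.451] | in new axes [ 0.98   6.21  -7.434]
```

Request:
move_arm(
  steps=[
    [0,0,0,0,0.3,-0.36,0],
    [0,0,0,0,0.55,-0.66,0],
    [0,0,0,0,0.55,-0.66,0],
    [0,0,0,0,0.55,-0.66,0],
    [0,0,0,0,0.55,-0.66,0],
    [0,0,0,0,0.55,-0.66,0],
    [0,0,0,0,0.55,-0.66,0],
    [0,0,0,0.1,0.55,-0.66,0],
    [0,0,0,0.2,0.55,-0.66,0],
    [0,0,0,0.3,0.55,-0.66,0],
    [0,0,0,0.3,0.55,-0.66,0],
    [0,0,0,0.1,0.35,-0.45,0],
    [0,0,0,0,0,0,0],
    [0,0,0,0,0,0,0],
  ],
)

```text
time_s: 30.35
tcp_pos: [471.6, 79.3, 172.0]
orientation: [0.167, 0.688, -0.163, 0.687]
wrist_force: [0.4, -0.4, 0.1]
grip_width: 85.6
```

```bash
python3 - <<'E'
from h import *
show()
plan(tgtR(63,90,-1),(470.5,82.5,40))
c=camera("wrist");import pickle;pickle.dump(c,open("w14.pkl","wb"));cv2.imwrite("pics/w14.png",c["pixels"][:,:,::-1])
E
```

```text
t 30.35 p [471.6  79.3 172. ] q [-0.349, 0.237, 0.099, 2.027, -0.036, 0.877, -0.701] F [ 0.4 -0.4  0.1] w 85.6
[[ 0.001  0.005 -1.   ]
 [ 0.454  0.891  0.005]
 [ 0.891 -0.454 -0.001]]
turn units [ 0.001 -0.011 -0.037] | shift in old axes [ 3.301  0.041 -0.056] | in new axes [ 3.301  0.059 -0.061]
```

View pics/w14.png

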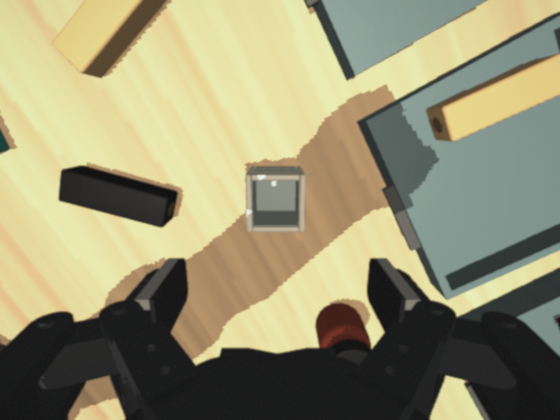

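Request:
move_arm(
  steps=[
    [0,0,0,0.4,0.04,-0.06,0],
    [0,0,0,0.8,0,0,0],
    [0,0,0,0.8,0,0,0],
    [0,0,0,0.7,0,0,0],
    [0,0,0,0.4,0,0,0],
    [0,0,0,0.2,0,0,0],
    [0,0,0,0,0,0,0],
    [0,0,0,0,0,0,1],
    [0,0,0,0,0,0,1],
    [0,0,0,0,0,0,1],
    [0,0,0,0,0,0,1],
    [0,0,0,0,0,0,1],
    [0,0,0,0,0,0,1],
    [0,0,0,0,0,0,1],
  ],
)

```text
time_s: 31.8
tcp_pos: [471.6, 82.3, 41.5]
orientation: [0.169, 0.687, -0.164, 0.688]
wrist_force: [-1.2, -0.8, 4.8]
grip_width: 48.6
```

```bash
python3 - <<'E'
from h import *
show()
plan(tgtR(63,90,-1),(620,240,140))
c=camera("wrist");cv2.imwrite("pics/w15.png",c["pixels"][:,:,::-1])
E
```

```text
t 31.8 p [471.6  82.3  41.5] q [-0.331, 0.447, 0.075, 2.129, -0.07, 0.562, -0.679] F [-1.2 -0.8  4.8] w 48.6
[[ 0.003  0.006 -1.   ]
 [ 0.458  0.889  0.007]
 [ 0.889 -0.458  0.   ]]
turn units [-0.028  0.002 -0.05 ] | shift in old axes [-2.424  5.22   1.495] | in new axes [-2.461  5.197  1.515]
```

View pics/w15.png

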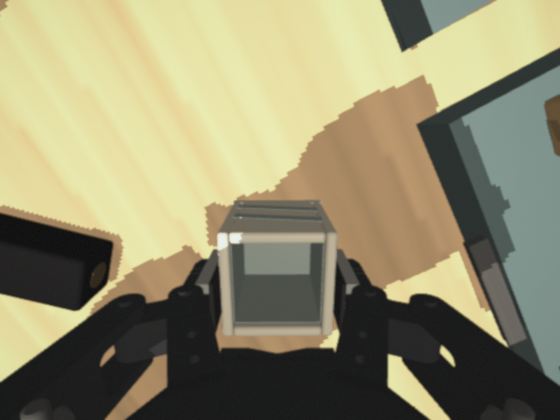

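Request:
move_arm(
  steps=[
    [0,0,0,-0.15,0,0,1],
    [0,0,0,-0.5,0,0,1],
    [0,0,0,-0.7,0,0,1],
    [0,0,0,-0.7,0.3,0.09,1],
    [0,0,0,-0.4,0.6,0.17,1],
    [0,0,0,0,0.8,0.23,1],
    [0,0,0,0,0.8,0.23,1],
    [0,0,0,0,0.8,0.23,1],
    [0,0,0,0,0.8,0.23,1],
    [0,0,0,0,0.7,0.23,1],
    [0,0,0,0,0.4,0.15,1],
    [0,0,0,0,0,0,1],
    [0,0,0,0,0,0,1],
  ],
)

```text
time_s: 33.15
tcp_pos: [620.8, 237.5, 139.3]
orientation: [0.168, 0.687, -0.165, 0.687]
wrist_force: [0.5, -0.0, -2.0]
grip_width: 49.1
```

```bash
python3 - <<'E'
from h import *
show()
plan(tgtR(63,90,-1),(622,240,58))
c=camera("wrist");cv2.imwrite("pics/w16.png",c["pixels"][:,:,::-1])
E
```

```text
t 33.15 p [620.8 237.5 139.3] q [-0.493, 0.567, 0.083, 1.6, -0.059, 0.974, -0.865] F [ 0.5 -0.  -2. ] w 49.1
[[ 0.001  0.005 -1.   ]
 [ 0.457  0.889  0.005]
 [ 0.889 -0.457 -0.002]]
turn units [-0.028 -0.012 -0.033] | shift in old axes [2.033e+00 6.000e-02 2.000e-03] | in new axes [ 2.033e+00  6.900e-02 -1.000e-03]
```

View pics/w16.png

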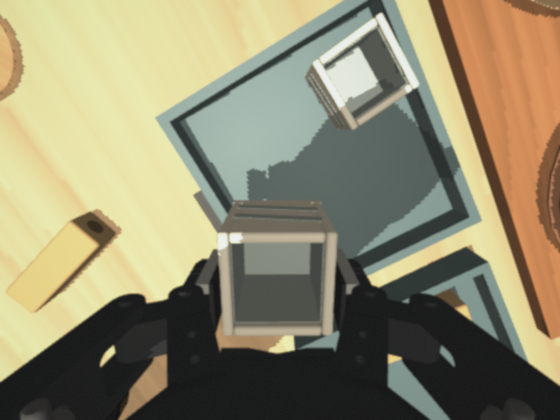

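Request:
move_arm(
  steps=[
    [0,0,0,0.3,0.06,0,1],
    [0,0,0,0.6,0,0,1],
    [0,0,0,0.6,0,0,1],
    [0,0,0,0.35,0,0,1],
    [0,0,0,0.15,0,0,1],
    [0,0,0,0.05,0,0,1],
    [0,0,0,0.05,0,0,1],
    [0,0,0,0,0,0,1],
  ],
)

```text
time_s: 34.0
tcp_pos: [623.1, 240.8, 56.2]
orientation: [0.169, 0.687, -0.164, 0.688]
wrist_force: [-0.4, -0.0, -2.0]
grip_width: 48.9
```

Request:
move_arm(
  steps=[
    [0,0,0,0.03,0,0,1],
    [0,0,0,0.03,0,0,1],
    [0,0,0,0,0,0,1],
  ],
)

```text
time_s: 34.3
tcp_pos: [622.7, 240.7, 53.2]
orientation: [0.169, 0.687, -0.164, 0.687]
wrist_force: [-1.0, 0.5, -2.4]
grip_width: 49.1
```

Request:
move_arm(
  steps=[
    [0,0,0,0.03,0,0,1],
    [0,0,0,0,0,0,1],
  ],
)

```text
time_s: 34.5
tcp_pos: [622.6, 240.6, 51.7]
orientation: [0.168, 0.687, -0.164, 0.687]
wrist_force: [-0.9, 0.5, -2.3]
grip_width: 49.2
```

Request:
move_arm(
  steps=[
    [0,0,0,0.03,0,0,1],
    [0,0,0,0,0,0,1],
  ],
)

```text
time_s: 34.7
tcp_pos: [622.6, 240.6, 50.5]
orientation: [0.168, 0.687, -0.164, 0.687]
wrist_force: [-0.4, 0.3, -1.8]
grip_width: 48.7
```

Request:
move_arm(
  steps=[
    [0,0,0,0.02,0,0,1],
    [0,0,0,0,0,0,1],
  ],
)

```text
time_s: 34.9
tcp_pos: [622.7, 240.6, 49.8]
orientation: [0.169, 0.687, -0.164, 0.687]
wrist_force: [-0.0, 0.2, -2.0]
grip_width: 48.8
```

Request:
move_arm(
  steps=[
    [0,0,0,0.02,0,0,1],
    [0,0,0,0,0,0,1],
  ],
)

```text
time_s: 35.1
tcp_pos: [622.7, 240.7, 49.7]
orientation: [0.169, 0.687, -0.164, 0.687]
wrist_force: [-2.4, -1.0, 3.7]
grip_width: 49.0
```

Request:
move_arm(
  steps=[
    [0,0,0,-0.02,0,0,1],
    [0,0,0,0,0,0,0.36],
    [0,0,0,0,0,0,0.3],
    [0,0,0,0,0,0,0.24],
    [0,0,0,0,0,0,0.24],
    [0,0,0,-0.2,0,0,0.24],
    [0,0,0,-0.5,0,0,0.24],
    [0,0,0,-0.8,0,0,0.24],
    [0,0,0,-0.8,0,0,0.24],
    [0,0,0,-0.5,0,0,0],
    [0,0,0,0,0,0,0],
  ],
)

```text
time_s: 36.2
tcp_pos: [624.5, 240.7, 166.4]
orientation: [0.17, 0.685, -0.163, 0.689]
wrist_force: [-0.1, -0.8, -0.3]
grip_width: 85.6
```

```bash
python3 - <<'E'
from h import *
show()
T=tgtR(15.3,90,-1)
plan(T,(417,278.5,140))
c=camera("top");cv2.imwrite("pics/t17.png",cv2.resize(c["pixels"][105:255,170:430,::-1],None,fx=3,fy=3))
E
```

```text
t 36.2 p [624.5 240.7 166.4] q [-0.496, 0.542, 0.086, 1.571, -0.057, 1.02, -0.869] F [-0.1 -0.8 -0.3] w 85.6
[[ 0.008  0.008 -1.   ]
 [ 0.458  0.889  0.011]
 [ 0.889 -0.458  0.003]]
turn units [ 5.932 -0.012 -0.083] | shift in old axes [ 0.628 -1.542 -5.047] | in new axes [ 0.66  -4.754 -2.281]
```

View pics/t17.png

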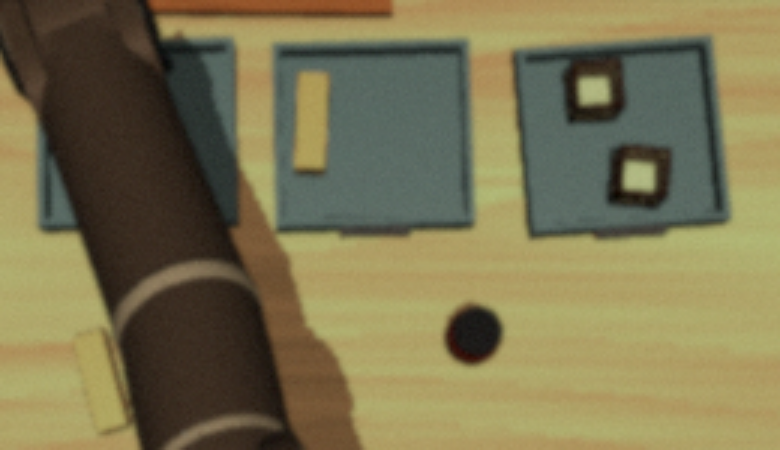

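Request:
move_arm(
  steps=[
    [0.5,0,0,0,0,0,0],
    [0.9,0,0,0,0,0,0],
    [0.9,0,0,0,0,0,0],
    [0.9,0,0,0,0,0,0],
    [0.9,0,0,0,0,0,0],
    [0.9,0,-0.04,0,0,0,0],
    [0.9,0,-0.04,0,0,0,0],
    [0,0,0,0,-0.4,-0.2,0],
    [0,0,0,0,-0.75,-0.36,0],
    [0,0,0,0,-0.75,-0.36,0],
    [0,0,0,0.1,-0.75,-0.36,0],
    [0,0,0,0.2,-0.75,-0.36,0],
    [0,0,0,0.2,-0.75,-0.36,0],
    [0,0,0,0.1,-0.6,-0.28,0],
    [0,0,0,0,0,0,0],
    [0,0,0,0,0,0,0],
  ],
)

```text
time_s: 37.85
tcp_pos: [414.3, 276.9, 139.3]
orientation: [0.426, 0.566, -0.429, 0.561]
wrist_force: [0.2, 0.0, -0.7]
grip_width: 85.6
```

```bash
python3 - <<'E'
from h import *
show()
import pickle
plan(tgtR(15.3,90,-1),(417,278.5,24))
c=camera("wrist");pickle.dump(c,open("w18.pkl","wb"));cv2.imwrite("pics/w18.png",c["pixels"][:,:,::-1])
ct,cs=pickle.load(open("cams.pkl","rb"))
uv=(np.array([(274,44),(469,40),(474,226),(278,229)])+.5)/3-.5+[170,105]
P=toplane(ct,uv,34);print(P.round(1),P.mean(0))
E
```

```text
t 37.85 p [414.3 276.9 139.3] q [-0.891, 0.322, 0.255, 2.016, -0.118, 0.824, -1.866] F [ 0.2  0.  -0.7] w 85.6
[[-0.009  0.001 -1.   ]
 [ 0.963  0.27  -0.009]
 [ 0.27  -0.963 -0.003]]
turn units [ 0.042 -0.022  0.063] | shift in old axes [ 2.882  0.101 -0.012] | in new axes [ 2.883  0.076 -0.022]
[[759.1 110.1  34. ]
 [764.5 -87.5  34. ]
 [573.1 -91.2  34. ]
 [568.9 104.4  34. ]] [666.38220147   8.97134106  34.        ]
```

View pics/w18.png

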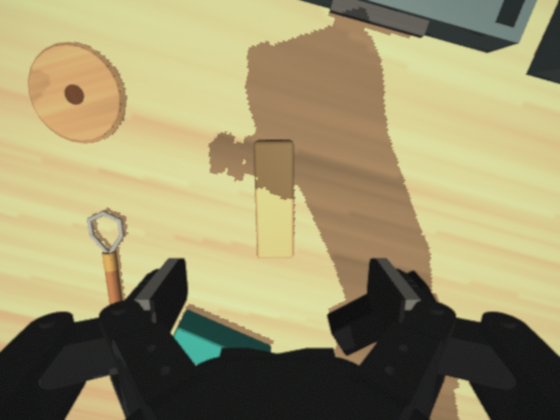

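```bash
python3 - <<'E'
from h import *
import pickle
c=pickle.load(open("w18.pkl","rb"))
P=toplane(c,[(256,141),(294,141),(294,257),(257,257)],32);m=P.mean(0);print(P.round(1),m,np.degrees(np.arctan2(*(P[0]+P[1]-P[2]-P[3])[:2][::-1])))
plan(tgtR(15.3,90,-1),(m[0],m[1],24))
ct,cs=pickle.load(open("cams.pkl","rb"));o,d=ray(ct,[(157,256),(165,305)]);print(toplane(ct,[(157,256),(165,305)],8))
E
```

```text
[[463.2 309.3  32. ]
 [471.2 280.8  32. ]
 [376.4 252.7  32. ]
 [367.7 283.8  32. ]] [419.6549736  281.65015592  32.        ] 15.721746328334168
turn units [ 0.034 -0.023  0.057] | shift in old axes [ 2.888  0.163 -0.079] | in new axes [ 2.889  0.14  -0.089]
[[344.57957885 417.50807745   8.        ]
 [200.4929007  389.14488688   8.        ]]
```

Request:
move_arm(
  steps=[
    [0.02,0,0.03,0.4,0.06,-0.03,0],
    [0.02,0,0.03,0.7,0.06,-0.02,0],
    [0,0,0,0.7,0,0,0],
    [0,0,0,0.6,0,0,0],
    [0,0,0,0.35,0,0,0],
    [0,0,0,0.13,0,0,0],
    [0,0,0,0,0,0,0],
    [0,0,0,0,0,0,1],
    [0,0,0,0,0,0,1],
    [0,0,0,0,0,0,1],
    [0,0,0,0,0,0,1],
    [0,0,0,0,0,0,1],
    [0,0,0,0,0,0,1],
    [0,0,0,0,0,0,1],
    [0,0,0,0,0,0,1],
  ],
)

```text
time_s: 39.4
tcp_pos: [418.9, 280.9, 25.5]
orientation: [0.431, 0.563, -0.428, 0.561]
wrist_force: [-1.0, -1.6, 7.0]
grip_width: 30.4
```

Request:
move_arm(
  steps=[
    [0,0,0,-0.2,0,0,1],
    [0,0,0,-0.6,0,0,1],
    [0,0,0,-0.8,0,0,1],
    [0,0,0,-0.8,0,0,1],
    [0,0,0,-0.4,0,0,1],
    [0,0,0,0,0,0,1],
  ],
)

```text
time_s: 40.0
tcp_pos: [419.7, 280.9, 139.1]
orientation: [0.432, 0.563, -0.427, 0.561]
wrist_force: [0.2, -0.3, -1.3]
grip_width: 30.8
```

```bash
python3 - <<'E'
from h import *
show()
plan(tgtR(1,90,-1),(664,-36,140))
c=camera("wrist");cv2.imwrite("pics/w19.png",c["pixels"][:,:,::-1])
E
```

```text
t 40.0 p [419.7 280.9 139.1] q [-0.898, 0.326, 0.263, 2.011, -0.12, 0.812, -1.871] F [ 0.2 -0.3 -1.3] w 30.8
[[ 0.003  0.007 -1.   ]
 [ 0.965  0.263  0.005]
 [ 0.263 -0.965 -0.006]]
turn units [ 1.781 -0.046 -0.027] | shift in old axes [-0.059  3.807  9.25 ] | in new axes [-0.021  5.967  8.029]
```

View pics/w19.png

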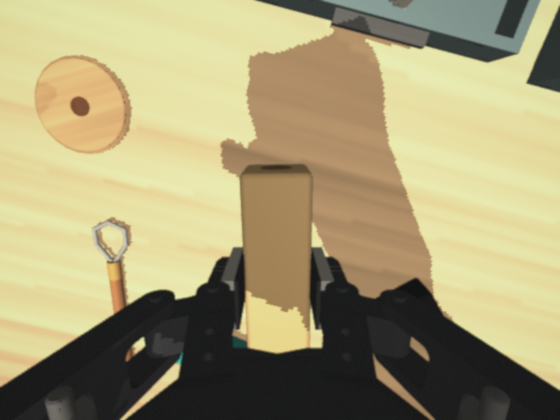

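Request:
move_arm(
  steps=[
    [0.6,-0.02,-0.01,0,0,0,1],
    [0.6,-0.02,-0.01,0,0,0,1],
    [0.58,0,0,0,0.2,0.27,1],
    [0,0,0,0,0.48,0.64,1],
    [0,0,0,0,0.48,0.64,1],
    [0,0,0,0,0.48,0.64,1],
    [0,0,0,0,0.48,0.64,1],
    [0,0,0,0,0.48,0.64,1],
    [0,0,0,0,0.48,0.64,1],
    [0,0,0,0,0.48,0.64,1],
    [0,0,0,0,0.48,0.64,1],
    [0,0,0,0,0.48,0.64,1],
    [0,0,0,0,0.48,0.64,1],
    [0,0,0,0,0.48,0.64,1],
    [0,0,0,0,0.48,0.64,1],
    [0,0,0,0,0,0,1],
    [0,0,0,0,0,0,1],
  ],
)

```text
time_s: 41.75
tcp_pos: [662.4, -33.9, 134.5]
orientation: [0.494, 0.505, -0.498, 0.503]
wrist_force: [0.5, 0.8, -2.8]
grip_width: 30.4
```

```bash
python3 - <<'E'
from h import *
show()
import pickle
plan(tgtR(1,90,-1),(664,-36,45))
c=camera("wrist");pickle.dump(c,open("w20.pkl","wb"));cv2.imwrite("pics/w20.png",c["pixels"][:,:,::-1])
E
```

```text
t 41.75 p [662.4 -33.9 134.5] q [-0.277, 0.596, 0.377, 1.616, -0.247, 0.983, -1.375] F [ 0.5  0.8 -2.8] w 30.4
[[-0.006 -0.003 -1.   ]
 [ 1.     0.016 -0.006]
 [ 0.016 -1.     0.003]]
turn units [-0.012  0.02   0.041] | shift in old axes [2.237 0.052 0.046] | in new axes [2.237 0.039 0.053]
```

View pics/w20.png

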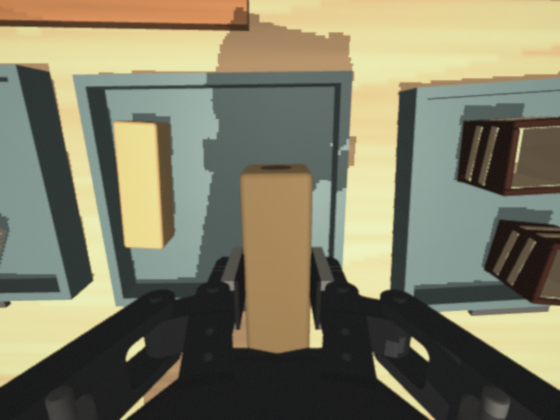

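```bash
python3 - <<'E'
from h import *
import pickle
c=pickle.load(open("w20.pkl","rb"))
print(toplane(c,[(341,88),(351,73),(78,76),(105,88)],34).round(1)); print(toplane(c,[(331,89),(116,304)],8).round(1),toplane(c,[(145,122),(150,248)],40).round(1))
E
```

```text
[[756.8 -77.4  34. ]
 [766.9 -83.8  34. ]
 [761.9 111.1  34. ]
 [754.2  93.   34. ]]
[[758.4 -74.5   8. ]
 [557.6 124.5   8. ]] [[731.1  64.2  40. ]
 [632.1  70.7  40. ]]
```

Request:
move_arm(
  steps=[
    [0,0,0.02,0.3,0,-0.08,1],
    [0,0,0.02,0.6,0,-0.07,1],
    [0,0,0,0.6,0,0,1],
    [0,0,0,0.5,0,0,1],
    [0,0,0,0.25,0,0,1],
    [0,0,0,0.1,0,0,1],
    [0,0,0,0,0,0,1],
    [0,0,0,0,0,0,1],
  ],
)

```text
time_s: 42.6
tcp_pos: [664.1, -27.1, 43.6]
orientation: [0.496, 0.503, -0.495, 0.506]
wrist_force: [0.6, 0.4, -1.6]
grip_width: 30.3
```

Request:
move_arm(
  steps=[
    [0,0,0,0.05,0,0,1],
    [0,0,0,0,0,0,1],
  ],
)

```text
time_s: 42.8
tcp_pos: [663.8, -27.2, 41.2]
orientation: [0.496, 0.503, -0.495, 0.506]
wrist_force: [0.3, -0.1, -2.0]
grip_width: 30.4
```

Request:
move_arm(
  steps=[
    [0,0,0,0.03,0,0,1],
    [0,0,0,0,0,0,1],
  ],
)

```text
time_s: 43.0
tcp_pos: [663.5, -27.3, 39.5]
orientation: [0.496, 0.503, -0.495, 0.506]
wrist_force: [-0.7, -0.1, -1.8]
grip_width: 30.5
```

Request:
move_arm(
  steps=[
    [0,0,0,0.03,0,0,1],
    [0,0,0,0,0,0,1],
  ],
)

```text
time_s: 43.2
tcp_pos: [663.4, -27.2, 38.1]
orientation: [0.496, 0.503, -0.495, 0.506]
wrist_force: [-0.2, -0.4, -1.7]
grip_width: 30.6
```

Request:
move_arm(
  steps=[
    [0,0,0,0.04,0,0,1],
    [0,0,0,0.03,0,0,1],
    [0,0,0,0,0,0,1],
  ],
)

```text
time_s: 43.5
tcp_pos: [663.4, -27.2, 35.2]
orientation: [0.496, 0.503, -0.495, 0.506]
wrist_force: [0.2, -0.8, -2.4]
grip_width: 30.6
```

Request:
move_arm(
  steps=[
    [0,0,0,0.03,0,0,1],
    [0,0,0,0,0,0,1],
  ],
)

```text
time_s: 43.7
tcp_pos: [663.4, -27.2, 34.1]
orientation: [0.496, 0.503, -0.495, 0.506]
wrist_force: [0.9, -0.2, -1.8]
grip_width: 30.8
```

Request:
move_arm(
  steps=[
    [0,0,0,0.03,0,0,1],
    [0,0,0,0,0,0,1],
  ],
)

```text
time_s: 43.9
tcp_pos: [663.7, -27.3, 33.7]
orientation: [0.496, 0.503, -0.495, 0.506]
wrist_force: [-1.7, 1.0, 4.0]
grip_width: 30.4
```

Contact came at the expected height. I'll release with a partial opening and retreat.

Request:
move_arm(
  steps=[
    [0,0,0,0,0,0,0.55],
    [0,0,0,0,0,0,0.45],
    [0,0,0,0,0,0,0.4],
    [0,0,0,0,0,0,0.4],
    [0,0,0,0,0,0,0.4],
    [0,0,0,-0.2,0,0,0.4],
    [0,0,0,-0.5,0,0,0.4],
    [0,0,0,-0.8,0,0,0.4],
    [0,0,0,-0.8,0,0,0.4],
    [0,0,0,-0.8,0,0,0.4],
    [0,0,0,0,0,0,0.4],
  ],
)

```text
time_s: 45.0
tcp_pos: [665.9, -27.5, 162.9]
orientation: [0.498, 0.501, -0.493, 0.508]
wrist_force: [0.7, -0.1, -0.7]
grip_width: 51.1
```

Request:
move_arm(
  steps=[
    [0,0,0,-0.3,-0.5,0,0.2],
    [0,0,0,0,-0.9,0,0],
    [0,0,0,0,-0.9,0,0],
    [0,0,0,0,-0.9,0,0],
    [0,0,0,0,-0.9,0,0],
    [0,0,0,0,-0.6,0,0],
    [0,0,0,0,0,0,0],
    [0,0,0,0,0,0,0],
  ],
)

```text
time_s: 45.8
tcp_pos: [475.4, -30.1, 168.9]
orientation: [0.496, 0.503, -0.495, 0.506]
wrist_force: [0.2, 0.9, 0.6]
grip_width: 85.3
```

```bash
python3 - <<'E'
from h import *
show()
for n in("top","side","wrist"):
    c=camera(n);p=c["pixels"][:,:,::-1]
    if n=="side":p=cv2.resize(p[100:320,130:410],None,fx=2.8,fy=2.7)
    if n=="top":p=cv2.resize(p[105:310,130:430],None,fx=2.6,fy=2.6)
    cv2.imwrite(f"pics/end_{n}.png",p)
E
```

```text
t 45.8 p [475.4 -30.1 168.9] q [-0.396, 0.244, 0.42, 2.053, -0.127, 0.864, -1.458] F [0.2 0.9 0.6] w 85.3
[[ 0.004 -0.002 -1.   ]
 [ 1.     0.018  0.004]
 [ 0.018 -1.     0.002]]
```

View pics/end_top.png

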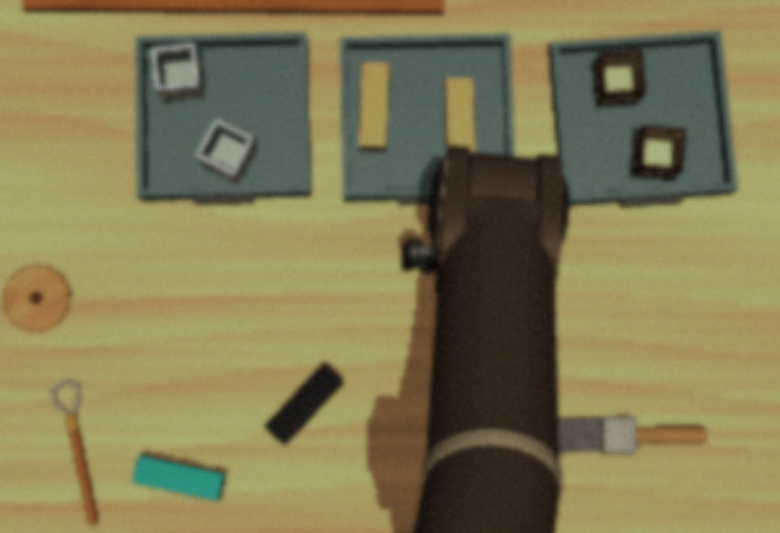

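View pics/end_side.png

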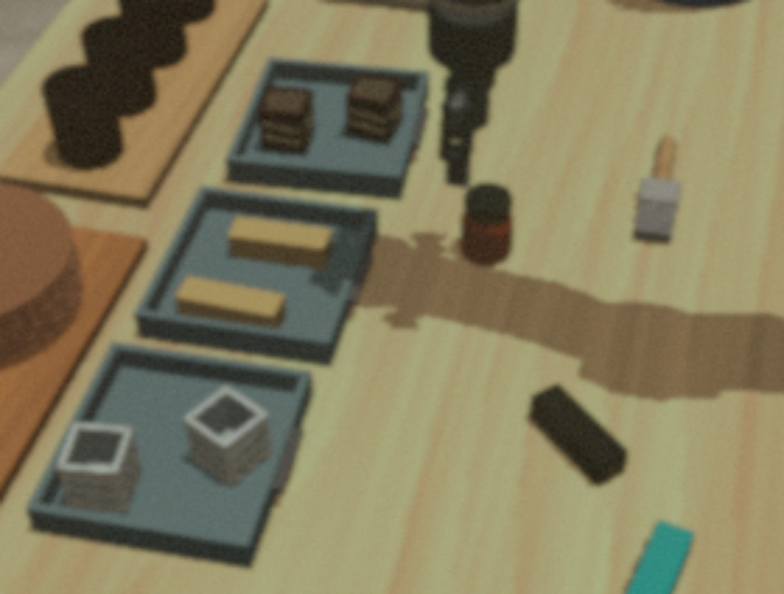

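View pics/end_wrist.png

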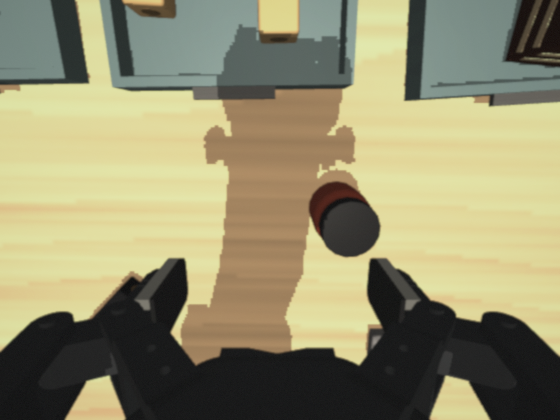

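The final views show both cups upright and the post flat in their trays, with the kept pieces and bystanders where they were. The gripper is clear at z ≈ 169 mm.

```bash
python3 -c "
from rig import sign_off
print(sign_off())"
```

```text
the job is handed in; nothing more can be done
None
```

All three pieces are in their trays, and I handed the job in at about 46 s of the 72 s allowed.

- **Brown cup:** I gripped it at 45°, rolled it 180° and laid it on its side on the bench. I then regripped it from the opposite side, swung it upright and set it in the brown tray.
- **White cup and post:** the white cup and then the sand-coloured post went straight into their own trays from above.
- **Set-downs:** I lowered each piece in steps of about 1–2 mm until it touched, with at most about 13 N at the wrist.

**Final checks:** the top and side pictures show both cups rim up and the post flat beside the kept one. The kept pieces, jar, brush, rib, loop tool and the black and turquoise posts look where they were. The gripper was open and clear of everything.

**What went wrong or disagreed:**
- My first approach to the brown cup, heading forward, ran into joint limits. I switched to a sideways heading before touching anything.
- The post tray's centre came out differently by method, with y between about 1 and 13 mm. I used about 10 and kept clear of the walls.
- The brown cup touched down about 3 mm earlier than predicted when laid on its side and about 2–3 mm earlier in the tray.

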